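# Recharge a model-drying cabinet and pull its roof flap shut with a hook pole

### The job

Recharge the drying cabinet: with the scoop, gather all the drying lumps from the open-ended metal tray and tip them into the cabinet through its open roof, without handling the lumps with the fingers. Once they are all in, hook the pole into the ring eye on the raised roof flap and swing the flap fully shut with it. Leave the scoop standing and the pole lying on the cork mat, let go of, and do not disturb the small jar, the dropper bottle and the round tin.

Things in the scene. Friction and masses are not known exactly. Their poses are not given: they have to be found in the camera images.
- dryer: white drying cabinet, fixed, 210 mm deep (its x), 180 wide (y), 145 high; origin: centre of its underside; front (dark window) faces its -x. Open chamber in its roof: x -100 to +45 mm, y -84 to +84 mm, rim z = 145, floor z = 90 mm, upright walls. Behind it (x +45 to +105) a closed fan housing of equal height
- flap (a joint): angle of the roof flap, rad: 0 = shut flat on the rim, grows as it opens, stop at 2.3; starts raised. Hinge line along the cabinet's y at its x = +45, z = 145 mm. Flap 150 x 180 x 6 mm, reaches from the hinge to the cabinet's front when shut; friction holds it at any angle; about 1.5 N at the eye moves it
- eye (a point): centre of the steel ring eye on the middle of the flap's free edge, in the flap's plane, 172 mm from the hinge line; flap shut: 22 mm in front of the cabinet's front face, z = 149 mm. The hole's axis is the cabinet's y axis at every flap angle; clear hole 28 mm, ring wire 6 mm, outer diameter 43 mm
- tray: fixed metal tray with the lumps, 170 mm long (its x), 105 wide; origin: centre of its underside; floor z = 3 mm, side walls 28 mm high, 97 mm apart. Its +x end is open. Across it stands a fixed stop board, face at x = -50 mm, 38 mm high, that stops lumps pushed to -x so that they ride onto the scoop; a slot 5 mm high between floor and board lets the lip go 20 mm under it. Lumps start between x = -47 and +59 mm
- lump0: faceted (twenty-sided) terracotta drying lump, 32 mm over corners, 26 mm between faces, 16 g; origin at its centre. Rests on a face (centre 13 mm up), does not roll off by itself; tumbles on a slope of more than about 25 degrees. None if absent from this start
- lump1: faceted (twenty-sided) terracotta drying lump, 32 mm over corners, 26 mm between faces, 16 g; origin at its centre. Rests on a face (centre 13 mm up), does not roll off by itself; tumbles on a slope of more than about 25 degrees. None if absent from this start
- lump2: faceted (twenty-sided) terracotta drying lump, 32 mm over corners, 26 mm between faces, 16 g; origin at its centre. Rests on a face (centre 13 mm up), does not roll off by itself; tumbles on a slope of more than about 25 degrees. None if absent from this start
- lump3: faceted (twenty-sided) terracotta drying lump, 32 mm over corners, 26 mm between faces, 16 g; origin at its centre. Rests on a face (centre 13 mm up), does not roll off by itself; tumbles on a slope of more than about 25 degrees. None if absent from this start
- lump4: faceted (twenty-sided) terracotta drying lump, 32 mm over corners, 26 mm between faces, 16 g; origin at its centre. Rests on a face (centre 13 mm up), does not roll off by itself; tumbles on a slope of more than about 25 degrees. None if absent from this start
- lump5: faceted (twenty-sided) terracotta drying lump, 32 mm over corners, 26 mm between faces, 16 g; origin at its centre. Rests on a face (centre 13 mm up), does not roll off by itself; tumbles on a slope of more than about 25 degrees. None if absent from this start
- scoop_handle (a point): centre of the upper part of the scoop's upright wooden handle, a bar 12 mm thick (point x), 30 wide (y), top 20 mm above; take it from above, fingers before and behind (along x). Site x points to the open nose, z up. Steel pan: underside 72 mm below, lip 84 mm ahead, back 6 mm behind; 89 mm wide outside, 83 inside, 78 deep, floor 2 mm, walls to 30 mm; about 120 g; level when it stands
- pole_grip (a point): centre of the hook pole's upright wooden grip block, 44 (x) x 22 (y, gripped width) x 56 mm (z), on a flat foot 64 mm wide that rests on the mat 28 mm below this point; grip its upper half from above. Site x runs along the pole to the hook end, z up. Shaft 10 mm thick, axis 19 mm below this point, reaching 130 mm ahead and 114 mm behind; about 120 g, balanced near the block
- hook (a point): middle of the pole's hook: a straight round prong 8 mm thick, leaving the shaft's front end square to it, level, to the pole's +y side, 47 mm long from the shaft's axis. In pole_grip's axes this point lies at x +130, y +22, z -19 mm
- mat: cork mat for the tools, fixed, 200 mm (its x) x 220 mm (its y) x 2 mm; origin at the centre of its underside. Fixed spice jars, about 120 mm high, stand along the rear edge of the worktop, from about x = 0.65, y = -0.05 m (world) to the right, behind the mat and the cabinet
- jar_loose: bystander: small paint jar with brown cap, 35 mm across, 41 mm high; origin at the centre of its foot
- dropper_loose: bystander: dropper bottle, 26 mm across, 84 mm high; origin at the centre of its foot
- tin_loose: bystander: flat round tin, 63 mm across, 21 mm high; origin at the centre of its foot

How it is judged:
On the way, in this order (a step that is already met when the one before it is completed fails the run):
1. all drying lumps lie inside the cabinet's chamber, with the flap still open (value of joint flap above 1.2 rad and x of lump0 in the frame of dryer between -0.105 and 0.05 m and y of lump0 in the frame of dryer between -0.09 and 0.09 m and z of lump0 in the frame of dryer between 0.09 and 0.145 m and x of lump1 in the frame of dryer between -0.105 and 0.05 m and y of lump1 in the frame of dryer between -0.09 and 0.09 m and z of lump1 in the frame of dryer between 0.09 and 0.145 m and x of lump2 in the frame of dryer between -0.105 and 0.05 m and y of lump2 in the frame of dryer between -0.09 and 0.09 m and z of lump2 in the frame of dryer between 0.09 and 0.145 m and x of lump3 in the frame of dryer between -0.105 and 0.05 m and y of lump3 in the frame of dryer between -0.09 and 0.09 m and z of lump3 in the frame of dryer between 0.09 and 0.145 m and x of lump4 in the frame of dryer between -0.105 and 0.05 m and y of lump4 in the frame of dryer between -0.09 and 0.09 m and z of lump4 in the frame of dryer between 0.09 and 0.145 m and x of lump5 in the frame of dryer between -0.105 and 0.05 m and y of lump5 in the frame of dryer between -0.09 and 0.09 m and z of lump5 in the frame of dryer between 0.09 and 0.145 m), for 0.2 s.
2. the pole's hook is through the ring eye of the still raised flap (value of joint flap above 1.2 rad and distance between hook and eye below 0.023 m), for 0.2 s.
3. the flap is shut with the hook still in the eye (value of joint flap below 0.08 rad and distance between hook and eye below 0.025 m), for 0.2 s.
At the end, for the whole second after the job is handed in: All lumps present are inside the chamber (centres below the rim), the flap is shut to within 0.08 rad, the scoop stands upright and the pole lies flat, both with their grip centres over the cork mat and at rest on it (x of lump0 in the frame of dryer between -0.105 and 0.05 m and y of lump0 in the frame of dryer between -0.09 and 0.09 m and z of lump0 in the frame of dryer between 0.09 and 0.145 m and x of lump1 in the frame of dryer between -0.105 and 0.05 m and y of lump1 in the frame of dryer between -0.09 and 0.09 m and z of lump1 in the frame of dryer between 0.09 and 0.145 m and x of lump2 in the frame of dryer between -0.105 and 0.05 m and y of lump2 in the frame of dryer between -0.09 and 0.09 m and z of lump2 in the frame of dryer between 0.09 and 0.145 m and x of lump3 in the frame of dryer between -0.105 and 0.05 m and y of lump3 in the frame of dryer between -0.09 and 0.09 m and z of lump3 in the frame of dryer between 0.09 and 0.145 m and x of lump4 in the frame of dryer between -0.105 and 0.05 m and y of lump4 in the frame of dryer between -0.09 and 0.09 m and z of lump4 in the frame of dryer between 0.09 and 0.145 m and x of lump5 in the frame of dryer between -0.105 and 0.05 m and y of lump5 in the frame of dryer between -0.09 and 0.09 m and z of lump5 in the frame of dryer between 0.09 and 0.145 m and value of joint flap below 0.08 rad and x of scoop_handle in the frame of mat between -0.105 and 0.105 m and y of scoop_handle in the frame of mat between -0.115 and 0.115 m and z of scoop_handle in the frame of mat between 0.05 and 0.09 m and x of pole_grip in the frame of mat between -0.105 and 0.105 m and y of pole_grip in the frame of mat between -0.115 and 0.115 m and z of pole_grip in the frame of mat between 0.01 and 0.045 m and angle between each of scoop_handle, pole_grip's own z axis and vertical below 0.15 rad); the robot touches nothing.
It fails at once if a drying lump is handled with the fingers (contact force between the fingers and lump0 above 1 N or contact force between the fingers and lump1 above 1 N or contact force between the fingers and lump2 above 1 N or contact force between the fingers and lump3 above 1 N or contact force between the fingers and lump4 above 1 N or contact force between the fingers and lump5 above 1 N).
It fails at once if the jar, the dropper bottle or the tin is shifted by more than 30 mm (distance of any of jar_loose, dropper_loose, tin_loose from where it was at the start of the episode above 0.03 m).
Of lump0, lump1, lump2, lump3, lump4, lump5 only 3 to 6 are there at a start; the rules pass over those that are not, and their reading is None.
At some moment in a run one of scoop may be knocked a few centimetres aside while the robot is not near it.
It also fails if it takes over 184 s, if anything falls off the work surface, if the arm or the gripper's body presses on something with over 40 N, if the wrist force passes 120 N, or if a joint passes its speed limit or range.

### The arm

A 7-joint arm with a two-finger parallel gripper is mounted at the origin on the work surface; the furniture and walls round the work are solid. World frame = base frame: x ahead of the robot, y to its left, z up, the work surface at z = 0. Lengths are in m, angles in rad, forces in N, time in s.
With the tool pointing down it reaches from about 0.4 to 0.85 m from the base axis. Payload 10.4 kg.
Tool frame: the origin (TCP) lies on the centre line of the jaws, within the pads' length; the fingertips stand 11 mm ahead of it and the grasp point (between the pads) lies 8 mm behind it (manip.finger_overhang is the distance from the TCP to the fingertips, in m); z points along the fingers, y is the line along which they close (so a half turn about z gives the same grasp; the last joint's range is limited). The gripper opens to 85 mm and grips with 20 to 120 N. Pads are 22 mm wide; open, the fingers measure 114 mm over their backs; the gripper's body (76 mm by 85 mm) begins 54 mm behind the grasp point. The pads swing forward as they close: fully open they stand 13 mm farther back than shut.
Start: joints at [-1.366, 0.332, -0.065, 1.46, 0.022, 1.35, -0.088], TCP at [0.141, 0.609, 0.222] pointing down, gripper open.
Joint ranges: [-2.6, 2.6], [-0.5, 2.12], [-1.47, 1.34], [0.16, 2.42], [-1.27, 4.41], [0.06, 2.06], [-2.6, 2.6]. Speed limits (rad/s): [2.22, 2.22, 2.79, 2.79, 3.14, 3.14, 3.14].

### API

Orientations are given as a unit quaternion [x, y, z, w].
In Python, from workcell import manip, imaging, workorder gives the robot as it stands.
- The arm moves only by the tool jog_arm, never from a script. Its argument "deltas" is a list of rows, each an object with "gripper": the opening, from 0 (shut) to 1 (fully open); "offset": the shift along the tool's x, y, z in m, a list of three; "rotation": the turn, a rotation vector about the tool's x, y, z in degrees, a list of three. In form: [{"gripper": gripper, "offset": [tx, ty, tz], "rotation": [ax, ay, az]}, ...]. A call has 1 to 20 rows; each row shifts and turns the commanded pose from where the row before left it, along the tool's axes as they then stand; what a row does not reach is not made up. A row lasts 1/10 s, in which the tool goes at most 50 mm and 8.59 degrees, less where a joint would pass 70% of its speed; a pose out of reach is approached as far as the arm can. A call with a gripper value outside its range is refused whole. The fingers move at their own pace and stop on an object; "newtons" is the grip in N (left out, the last holds). Time passes only in rows, so rows that do not move let the fingers close. It gives the time, the measured TCP pose, the force, the opening and the grip force at its end, in the units of the state.
- manip.get_obs(): the state, without advancing time (a new reading comes with each control period).
- imaging.camera(name): name is "side" or "top" or "wrist"; returns the picture (384x512x3 uint8, blue, green, red); there is no depth.
- imaging.camera_model(name): a dict with "camera_matrix" (3x3 intrinsics, pixels), "world_to_cam" (4x4, takes a point from world to camera coordinates); the wrist camera has in their place "hand_eye" (4x4, takes a point from camera to tool coordinates, whose origin is the TCP and whose axes are the flange's). Camera axes: x right, y up, looking along -z (the intrinsics and any distortion apply to the point x, -y, -z); pixel columns grow to the right and rows downward; lengths in m; the calibration is good to about 2 mm. A picture is of the moment at which its call begins: read the wrist's pose just before it. camera_model takes no time and is no camera call.
- workorder.hand_in(): hands the job in; it is judged then, once.
The state is a dict: "clock": time; "joint_pos": joint angles; "joint_velocities": joint speeds; "tau": joint torques, N m; "position": TCP position; "ee_rot": TCP orientation; "ft_force": force on the tool from outside, world axes, zero at the start; "torque": the same for the moment, N m; "grip_width": opening from 0.0 (shut) to 1.0 (fully open); "grasp_force": force on a finger pad.
Only numpy, scipy, OpenCV 4.12 (cv2) and the standard library are available. Lean on these libraries where they do the work, as an engineer would, in place of code of your own. Each camera call takes 0.05 s, during which the arm holds its last target. There are 200 camera calls.

## Working session

There is one attempt and no reset: what is moved stays moved. The work goes in short steps, Python scripts to look and compute and a tool call to move; the robot and the scene stay as the last step left them, time stands still between calls to the robot, and variables do not carry over. Pictures are saved under pics/ and viewed, at most 14 in all, crops included, and the job is handed in when it is done.

Besides the shell and the picture viewer there is one more tool, called after "Call:" as name(argument=value, ...), one argument or row to a line, values as JSON. jog_arm: Moves the arm, as the interface text tells. Its arguments: {"type":"object","properties":{"deltas":{"type":"array","items":{"type":"object","properties":{"gripper":{"type":"number"},"offset":{"type":"array","items":{"type":"number"}},"rotation":{"type":"array","items":{"type":"number"}}}}},"newtons":{"type":"number"}},"required":["deltas"]}

```bash
mkdir -p pics; ls
cat > h.py <<'E'
import numpy as np, cv2
from workcell import manip, imaging, workorder
from scipy.spatial.transform import Rotation as R
def W2C(name, tcp=None):
    m=imaging.camera_model(name); K=np.array(m['camera_matrix'])
    if name=='wrist':
        o=manip.get_obs() if tcp is None else tcp
        T=np.eye(4);T[:3,:3]=R.from_quat(o['ee_rot']).as_matrix();T[:3,3]=o['position']
        return K,np.linalg.inv(T@np.array(m['hand_eye'])),m
    return K,np.array(m['world_to_cam']),m
def snap(name,fn=None):
    o=manip.get_obs(); im=imaging.camera(name)
    if fn: cv2.imwrite('pics/'+fn,im)
    K,W,m=W2C(name,o); return im,(K,W,m)
def dist(m):
    for k in m:
        if 'dist' in k: return np.array(m[k],float)
    return np.zeros(5)
def ray(cm,uv):
    K,W,m=cm; p=cv2.undistortPoints(np.array([[uv]],float),K,dist(m))[0,0]
    C=np.linalg.inv(W); return C[:3,3],C[:3,:3]@np.array([p[0],-p[1],-1])
def onz(cm,uv,z):
    o,d=ray(cm,uv); return o+d*(z-o[2])/d[2]
def proj(cm,P):
    K,W,m=cm; P=np.atleast_2d(P); c=P@W[:3,:3].T+W[:3,3]; c=c*[1,-1,-1]
    return cv2.projectPoints(c[:,None],np.zeros(3),np.zeros(3),K,dist(m))[0][:,0]
def tri(c1,uv1,c2,uv2):
    o1,d1=ray(c1,uv1);o2,d2=ray(c2,uv2)
    A=np.stack([d1,-d2],1);s=np.linalg.lstsq(A,o2-o1,rcond=None)[0]
    a=o1+s[0]*d1;b=o2+s[1]*d2;return (a+b)/2,np.linalg.norm(a-b)
def state():
    o=manip.get_obs();print('t',round(o['clock'],2),'pos',np.round(o['position'],4),'Rm',np.round(R.from_quat(o['ee_rot']).as_matrix().tolist(),3).tolist(),'g',o['grip_width'],'F',np.round(o['ft_force'],1),'q',np.round(o['joint_pos'],2)); return o
E
python3 - <<'E'
from h import *
state()
for n in ('top','side'):
    im,cm=snap(n,n+'0.png'); print(n,list(cm[2]),np.round(cm[0],1).tolist(),np.round(np.linalg.inv(cm[1]),3).tolist())
print(manip.finger_overhang, imaging.camera_model('wrist')['hand_eye'])
for n in('top','side'):
    i=cv2.imread('pics/%s0.png'%n);cv2.imwrite('pics/%s0b.png'%n,cv2.resize(i,(800,600),interpolation=cv2.INTER_CUBIC))
E
```

```text
pics
t 0.0 pos [0.1411 0.6085 0.221 ] Rm [[-0.974, 0.226, -0.0], [0.226, 0.974, -0.001], [-0.0, -0.001, -1.0]] g 0.9978180207294128 F [-0.  -0.3 -1.4] q [-1.37  0.33 -0.06  1.46  0.02  1.35 -0.09]
top ['camera_matrix', 'world_to_cam'] [[352.5, 0.0, 255.0], [0.0, 352.5, 191.4], [0.0, 0.0, 1.0]] [[-0.017, 0.995, -0.098, 0.417], [-1.0, -0.015, 0.019, -0.03], [0.017, 0.099, 0.995, 1.087], [0.0, 0.0, 0.0, 1.0]]
side ['camera_matrix', 'world_to_cam'] [[391.6, 0.0, 256.3], [0.0, 391.6, 188.4], [0.0, 0.0, 1.0]] [[-0.972, 0.082, -0.219, 0.277], [-0.234, -0.381, 0.894, 0.834], [-0.01, 0.921, 0.39, 0.466], [0.0, 0.0, 0.0, 1.0]]
0.011 [[-1.70143316e-03  9.65627287e-01  2.59925082e-01  6.70310444e-02]
 [ 9.99998392e-01  1.49576380e-03  9.89054565e-04  7.69723728e-05]
 [ 5.66271550e-04  2.59926346e-01 -9.65628279e-01 -1.51840935e-01]
 [ 0.00000000e+00  0.00000000e+00  0.00000000e+00  1.00000000e+00]]
```

View pics/top0b.png

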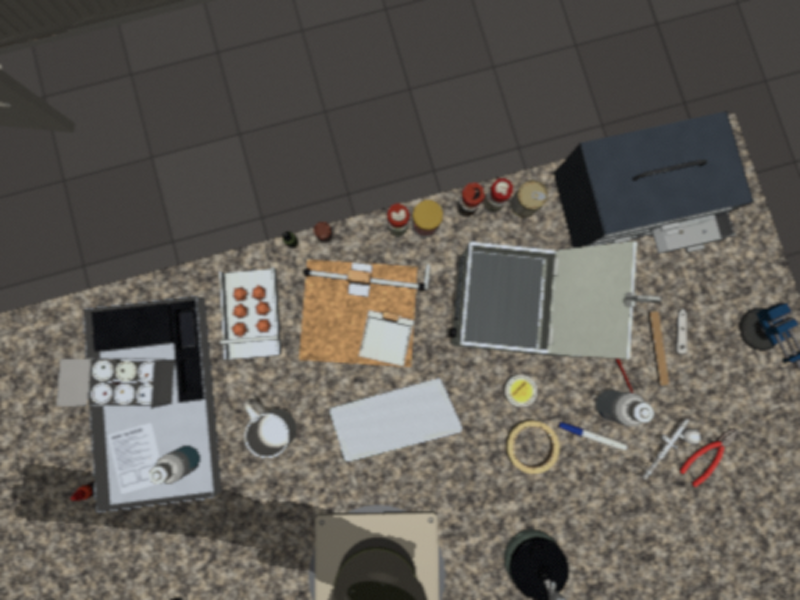

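View pics/side0b.png

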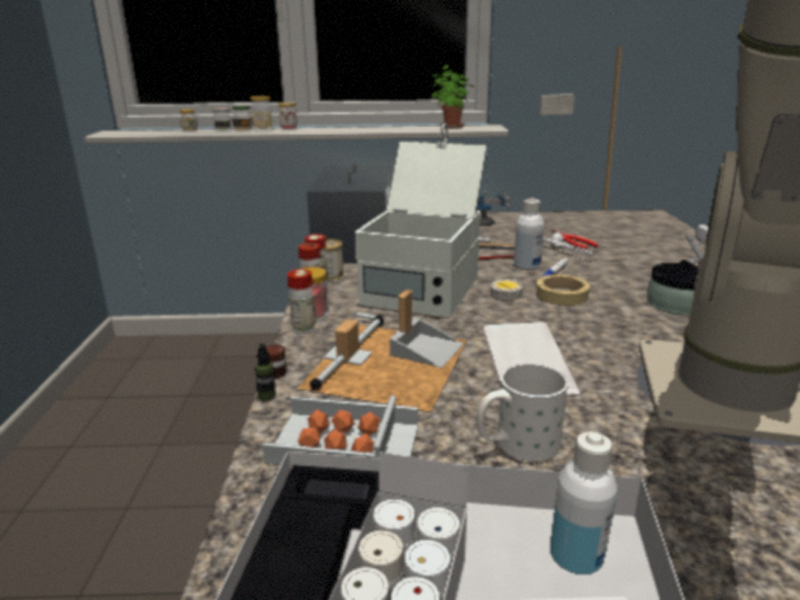

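The top view shows, in 800-px coordinates:
- **Tray:** at (250,312), with six lumps and its board at the near end.
- **Mat:** at (360,312).
- **Scoop:** handle at (390,318), nose pointing toward the robot.
- **Pole:** grip at (358,280), hook at (426,280).
- **Cabinet:** chamber at (507,300), flap leaning right, eye at (632,298).

The side view confirms the flap stands past vertical.

```bash
cat > m1.py <<'E'
from h import *
K,W,m=W2C('top'); cm=(K,W,m); S=0.64
def t(n,u,v,z): p=onz(cm,(u*S,v*S),z); print(n,np.round(p,3))
for n,u,v,z in [('tray fl',222,272,.028),('tray fr',274,268,.028),('tray nr',281,355,.028),('tray nl',224,358,.028),
 ('scoop top',391,318,.094),('scoop nose l',362,358,.01),('scoop nose r',404,364,.01),('scoop back r',412,325,.03),('scoop back l',370,316,.03),
 ('pole tail',307,272,.011),('pole head',422,287,.011),('prong tip',428,265,.011),('grip',358,281,.058),
 ('cab NW(front far)',469,244,.145),('cab front near',458,344,.145),('hinge far',554,249,.145),('hinge near',549,352,.145)]: t(n,u,v,z)
im=cv2.imread('pics/top0.png'); hsv=cv2.cvtColor(im,cv2.COLOR_BGR2HSV)
mk=cv2.inRange(hsv,(8,110,90),(22,255,255)); n,l,st,c=cv2.connectedComponentsWithStats(mk)
i=1+np.argmax(st[1:,4]); cn=max(cv2.findContours((l==i).astype(np.uint8),0,2)[0],key=len)
r=cv2.minAreaRect(cn); print('mat',st[i],r,[np.round(onz(cm,p,.002),3) for p in cv2.boxPoints(r)])
mk=cv2.inRange(hsv,(0,120,60),(10,255,255)); mk[:, :130]=0; mk[:,185:]=0
n,l,st,c=cv2.connectedComponentsWithStats(mk)
for s,cc in zip(st[1:],c[1:]):
    if s[4]>15: print('lump',s[4],np.round(onz(cm,cc,.016),3))
# eye: two views
ks=W2C('side'); print('eye',tri(cm,(632*S,298*S),ks,(443*S,137*S)))
print('flap tops',tri(cm,(636*S,243*S),ks,(399*S,143*S)),tri(cm,(632*S,357*S),ks,(485*S,147*S)))
for n,p in dict(hingefar=(.0,0,0)).items(): pass
E
python3 m1.py
```

```text
tray fl [0.579 0.289 0.028]
tray fr [0.585 0.189 0.028]
tray nr [0.418 0.175 0.028]
tray nl [0.414 0.283 0.028]
scoop top [ 0.481 -0.035  0.094]
scoop nose l [0.409 0.022 0.01 ]
scoop nose r [ 0.396 -0.06   0.01 ]
scoop back r [ 0.471 -0.076  0.03 ]
scoop back l [0.489 0.005 0.03 ]
pole tail [0.579 0.128 0.011]
pole head [ 0.546 -0.098  0.011]
prong tip [ 0.59  -0.111  0.011]
grip [0.554 0.025 0.058]
cab NW(front far) [ 0.604 -0.173  0.145]
cab front near [ 0.431 -0.149  0.145]
hinge far [ 0.593 -0.321  0.145]
hinge near [ 0.415 -0.304  0.145]
mat [ 192  169   75   64 2747] ((228.890869140625, 200.02792358398438), (70.32083892822266, 63.766109466552734), 4.085616588592529) [array([0.411, 0.145, 0.002]), array([0.607, 0.131, 0.002]), array([ 0.588, -0.087,  0.002]), array([ 0.392, -0.069,  0.002])]
lump 40 [0.538 0.259 0.016]
lump 38 [0.54  0.222 0.016]
lump 40 [0.505 0.258 0.016]
lump 40 [0.509 0.215 0.016]
lump 39 [0.476 0.213 0.016]
lump 40 [0.47  0.259 0.016]
eye (array([ 0.49026981, -0.39326221,  0.27902186]), np.float64(0.00527003234191642))
flap tops (array([ 0.58063126, -0.4114902 ,  0.26175186]), np.float64(0.003131250091615145)) (array([ 0.40467104, -0.39559732,  0.26143231]), np.float64(0.0017414302577357867))
```

```bash
cat >> h.py <<'E'
import json
def down(a):
    a=np.radians(a); return np.array([[-np.sin(a),np.cos(a),0],[np.cos(a),np.sin(a),0],[0,0,-1.]])
def plan(wps,g,start=None):
    """wps: list of (pos,Rm,nrows); prints rows"""
    o=manip.get_obs(); p=np.array(o['position']) if start is None else start[0]; r=R.from_quat(o['ee_rot']) if start is None else R.from_matrix(start[1])
    out=[]
    for P,M,n in wps:
        P=np.array(P,float);p0=p.copy();r0=r;rv=(r0.inv()*R.from_matrix(M)).as_rotvec()
        for i in range(1,n+1):
            tp=p0+(P-p0)*i/n; tr=r0*R.from_rotvec(rv*i/n)
            off=np.round(r.inv().apply(tp-p),3); rot=np.round(np.degrees((r.inv()*tr).as_rotvec()),1)
            off+=0.;rot+=0.
            if np.linalg.norm(off)>.05 or np.linalg.norm(rot)>8.59: print('LIMIT',np.linalg.norm(off),np.linalg.norm(rot))
            out.append({"gripper":g,"offset":off.tolist(),"rotation":rot.tolist()})
            p=p+r.apply(off); r=r*R.from_rotvec(np.radians(rot))
    print(len(out)); print(json.dumps(out)); return p,r.as_matrix()
E
python3 -c "
from h import *
s=plan([((.5,.23,.25),down(3),11)],0.6)"
```

```text
11
[{"gripper": 0.6, "offset": [-0.04, -0.026, -0.003], "rotation": [0.0, 0.0, 6.7]}, {"gripper": 0.6, "offset": [-0.042, -0.022, -0.002], "rotation": [0.0, 0.0, 6.7]}, {"gripper": 0.6, "offset": [-0.044, -0.016, -0.003], "rotation": [0.0, 0.0, 6.8]}, {"gripper": 0.6, "offset": [-0.047, -0.011, -0.002], "rotation": [0.0, 0.0, 6.7]}, {"gripper": 0.6, "offset": [-0.047, -0.005, -0.003], "rotation": [0.0, 0.0, 6.7]}, {"gripper": 0.6, "offset": [-0.047, 0.0, -0.003], "rotation": [0.0, 0.0, 6.7]}, {"gripper": 0.6, "offset": [-0.047, 0.006, -0.002], "rotation": [0.0, 0.0, 6.8]}, {"gripper": 0.6, "offset": [-0.046, 0.011, -0.003], "rotation": [0.0, 0.1, 6.7]}, {"gripper": 0.6, "offset": [-0.045, 0.016, -0.002], "rotation": [0.0, 0.0, 6.7]}, {"gripper": 0.6, "offset": [-0.042, 0.022, -0.003], "rotation": [0.0, 0.0, 6.7]}, {"gripper": 0.6, "offset": [-0.039, 0.026, -0.003], "rotation": [-0.1, 0.0, 6.7]}]
```

Call:
jog_arm(
  deltas=[
    {"gripper": 0.6,"offset": [-0.04,-0.026,-0.003],"rotation": [0.0,0.0,6.7]},
    {"gripper": 0.6,"offset": [-0.042,-0.022,-0.002],"rotation": [0.0,0.0,6.7]},
    {"gripper": 0.6,"offset": [-0.044,-0.016,-0.003],"rotation": [0.0,0.0,6.8]},
    {"gripper": 0.6,"offset": [-0.047,-0.011,-0.002],"rotation": [0.0,0.0,6.7]},
    {"gripper": 0.6,"offset": [-0.047,-0.005,-0.003],"rotation": [0.0,0.0,6.7]},
    {"gripper": 0.6,"offset": [-0.047,0.0,-0.003],"rotation": [0.0,0.0,6.7]},
    {"gripper": 0.6,"offset": [-0.047,0.006,-0.002],"rotation": [0.0,0.0,6.8]},
    {"gripper": 0.6,"offset": [-0.046,0.011,-0.003],"rotation": [0.0,0.1,6.7]},
    {"gripper": 0.6,"offset": [-0.045,0.016,-0.002],"rotation": [0.0,0.0,6.7]},
    {"gripper": 0.6,"offset": [-0.042,0.022,-0.003],"rotation": [0.0,0.0,6.7]},
    {"gripper": 0.6,"offset": [-0.039,0.026,-0.003],"rotation": [-0.1,0.0,6.7]},
    {"gripper": 0.6,"offset": [0,0,0],"rotation": [0,0,0]},
  ],
)

```text
clock: 1.3
position: [0.5038, 0.2242, 0.2509]
ee_rot: [0.693, 0.721, 0.001, 0.001]
ft_force: [0.7, 0.3, -0.1]
grip_width: 0.601
grasp_force: 0.0
```

```bash
python3 -c "
from h import *
state(); im,cm=snap('wrist','w1.png'); print(np.round(cm[0],1).tolist())
cv2.imwrite('pics/w1b.png',cv2.resize(im,(800,600),interpolation=cv2.INTER_CUBIC))
s=plan([((.48,-.035,.22),down(-12),7)],0.6)"
```

```text
t 1.3 pos [0.5038 0.2242 0.2509] Rm [[-0.039, 0.999, 0.003], [0.999, 0.039, -0.0], [-0.0, 0.003, -1.0]] g 0.6010735894253623 F [ 0.7  0.3 -0.1] q [-0.86  0.15  0.4   1.64 -0.06  1.36 -0.41]
[[279.7, 0.0, 254.8], [0.0, 279.7, 191.7], [0.0, 0.0, 1.0]]
7
[{"gripper": 0.6, "offset": [-0.037, -0.005, 0.004], "rotation": [0.0, 0.0, 2.1]}, {"gripper": 0.6, "offset": [-0.038, -0.003, 0.005], "rotation": [0.0, 0.0, 2.1]}, {"gripper": 0.6, "offset": [-0.037, -0.002, 0.004], "rotation": [0.0, 0.0, 2.1]}, {"gripper": 0.6, "offset": [-0.038, -0.001, 0.004], "rotation": [0.0, 0.0, 2.1]}, {"gripper": 0.6, "offset": [-0.038, 0.001, 0.005], "rotation": [0.0, 0.0, 2.1]}, {"gripper": 0.6, "offset": [-0.037, 0.002, 0.004], "rotation": [0.1, 0.0, 2.1]}, {"gripper": 0.6, "offset": [-0.038, 0.003, 0.004], "rotation": [0.0, -0.1, 2.1]}]
```

View pics/w1b.png

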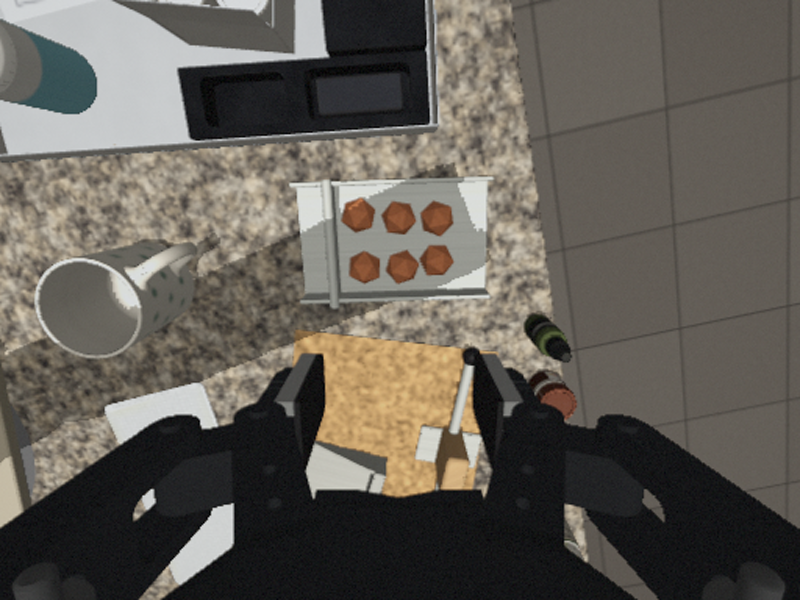

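```bash
cat > t.py <<'E'
from h import *
cm=W2C('wrist'); S=.64
for n,u,v,z in [('wall+y near',292,184,.028),('wall+y far',490,179,.028),('wall-y near',302,302,.028),('wall-y far',488,297,.028),('open end',489,240,.003),('board top +y',326,182,.038),('board top -y',335,305,.038),('board facetop',338,240,.038),
 ('dropper foot',534,322,0),('jar capctr',560,400,.041),('mat +y -x',299,332,.002),('pole tail',471,354,.011)]:
    print(n,np.round(onz(cm,(u*S,v*S),z),4))
E
python3 t.py
```

```text
wall+y near [0.4099 0.2878 0.028 ]
wall+y far [0.5733 0.2991 0.028 ]
wall-y near [0.417  0.1867 0.028 ]
wall-y far [0.5816 0.1986 0.028 ]
open end [0.5829 0.246  0.003 ]
board top +y [0.4396 0.2907 0.038 ]
board top -y [0.4476 0.1881 0.038 ]
board facetop [0.4497 0.2445 0.038 ]
dropper foot [0.6348 0.1686 0.    ]
jar capctr [0.6539 0.1079 0.041 ]
mat +y -x [0.4081 0.149  0.002 ]
pole tail [0.5747 0.1372 0.011 ]
```

Call:
jog_arm(
  deltas=[
    {"gripper": 0.6,"offset": [-0.037,-0.005,0.004],"rotation": [0.0,0.0,2.1]},
    {"gripper": 0.6,"offset": [-0.038,-0.003,0.005],"rotation": [0.0,0.0,2.1]},
    {"gripper": 0.6,"offset": [-0.037,-0.002,0.004],"rotation": [0.0,0.0,2.1]},
    {"gripper": 0.6,"offset": [-0.038,-0.001,0.004],"rotation": [0.0,0.0,2.1]},
    {"gripper": 0.6,"offset": [-0.038,0.001,0.005],"rotation": [0.0,0.0,2.1]},
    {"gripper": 0.6,"offset": [-0.048,0.002,0.004],"rotation": [0.0,0.0,2.1]},
    {"gripper": 0.6,"offset": [-0.048,0.003,0.004],"rotation": [0.0,0.0,2.1]},
    {"gripper": 0.6,"offset": [-0.048,0.0,-0.004],"rotation": [0.0,0.0,0]},
    {"gripper": 0.6,"offset": [0,0,0],"rotation": [0,0,0]},
  ],
)

```text
clock: 2.25
position: [0.4657, -0.1052, 0.2244]
ee_rot: [0.777, 0.629, 0.001, -0.0]
ft_force: [-0.1, 0.4, 0.4]
grip_width: 0.598
grasp_force: 0.0
```

```bash
python3 -c "
from h import *
state(); im,cm=snap('wrist','w2.png')
cv2.imwrite('pics/w2b.png',cv2.resize(im,(800,600),interpolation=cv2.INTER_CUBIC))"
```

```text
t 2.25 pos [ 0.4657 -0.1052  0.2244] Rm [[0.209, 0.978, 0.002], [0.978, -0.209, 0.002], [0.002, 0.001, -1.0]] g 0.5975327551179979 F [-0.1  0.4  0.4] q [-0.56 -0.03  0.68  1.86  0.02  1.3  -0.09]
```

View pics/w2b.png

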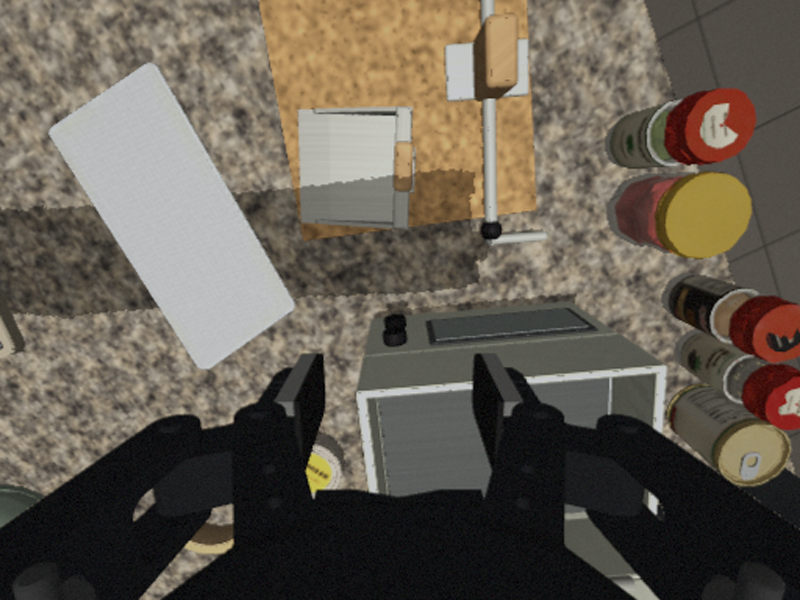

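The wrist view shows:
- **Scoop:** handle at about (404,166), pan lip along column 300 and pan back along column 410.
- **Pole:** grip at (497,50), shaft end at (491,230), prong tip at (545,237).
- **Cabinet:** front rim from (358,392) to (664,368).

```bash
cat > t.py <<'E'
from h import *
cm=W2C('wrist'); S=.64
P={}
for n,u,v,z in [('handle top c',405,157,.094),('lip +y',299,109,.004),('lip -y',302,228,.004),('back +y',411,107,.032),('back -y',408,228,.032),
 ('grip top -x+y',489,14,.058),('grip top c',503,47,.058),('shaft end',491,231,.011),('prong tip',545,237,.011),('shaft mid',490,150,.011),
 ('front rim near',359,392,.145),('front rim far',664,368,.145),('matSE',304,240,.002),('matNE',536,210,.002)]:
    P[n]=onz(cm,(u*S,v*S),z);print(n,np.round(P[n],4))
for a,b in [('lip +y','lip -y'),('back +y','back -y'),('shaft end','shaft mid'),('shaft end','prong tip'),('front rim near','front rim far')]:
    d=P[b]-P[a];print(a,b,np.linalg.norm(d).round(4),np.degrees(np.arctan2(d[1],d[0])).round(2))
E
python3 t.py
```

```text
handle top c [ 0.486  -0.0233  0.094 ]
lip +y [0.4139 0.0338 0.004 ]
lip -y [ 0.3918 -0.0567  0.004 ]
back +y [0.499  0.0129 0.032 ]
back -y [ 0.4793 -0.0724  0.032 ]
grip top -x+y [0.5574 0.0529 0.058 ]
grip top c [0.5634 0.0322 0.058 ]
shaft end [ 0.5462 -0.0912  0.011 ]
prong tip [ 0.5895 -0.1054  0.011 ]
shaft mid [ 0.5552 -0.0279  0.011 ]
front rim near [ 0.4322 -0.1474  0.145 ]
front rim far [ 0.6061 -0.169   0.145 ]
matSE [ 0.3903 -0.067   0.002 ]
matNE [ 0.5876 -0.083   0.002 ]
lip +y lip -y 0.0932 -103.73
back +y back -y 0.0875 -103.04
shaft end shaft mid 0.0639 81.9
shaft end prong tip 0.0455 -18.21
front rim near front rim far 0.1753 -7.05
```

```bash
python3 -c "
from h import *
s=plan([((.4845,-.0285,.14),down(-13.4),4),((.4845,-.0285,.078),down(-13.4),3)],0.6)"
```

```text
7
[{"gripper": 0.6, "offset": [0.019, 0.001, 0.021], "rotation": [0.0, 0.0, 0.4]}, {"gripper": 0.6, "offset": [0.019, 0.0, 0.021], "rotation": [0.0, -0.1, 0.4]}, {"gripper": 0.6, "offset": [0.018, 0.001, 0.021], "rotation": [0.0, 0.0, 0.4]}, {"gripper": 0.6, "offset": [0.019, 0.0, 0.021], "rotation": [0.0, -0.1, 0.4]}, {"gripper": 0.6, "offset": [0.0, 0.0, 0.021], "rotation": [0.0, 0.0, 0.0]}, {"gripper": 0.6, "offset": [0.0, 0.0, 0.02], "rotation": [0.0, 0.0, 0.0]}, {"gripper": 0.6, "offset": [0.0, 0.0, 0.021], "rotation": [0.0, 0.0, 0.0]}]
```

Call:
jog_arm(
  deltas=[
    {"gripper": 0.6,"offset": [0.019,0.001,0.021],"rotation": [0.0,0.0,0.4]},
    {"gripper": 0.6,"offset": [0.019,0.0,0.021],"rotation": [0.0,-0.1,0.4]},
    {"gripper": 0.6,"offset": [0.018,0.001,0.021],"rotation": [0.0,0.0,0.4]},
    {"gripper": 0.6,"offset": [0.019,0.0,0.021],"rotation": [0.0,-0.1,0.4]},
    {"gripper": 0.6,"offset": [0,0,0],"rotation": [0,0,0]},
    {"gripper": 0.6,"offset": [0.0,0.0,0.021],"rotation": [0.0,0.0,0.0]},
    {"gripper": 0.6,"offset": [0.0,0.0,0.02],"rotation": [0.0,0.0,0.0]},
    {"gripper": 0.6,"offset": [0.0,0.0,0.021],"rotation": [0.0,0.0,0.0]},
    {"gripper": 0.6,"offset": [0,0,0],"rotation": [0,0,0]},
  ],
)

```text
clock: 3.2
position: [0.4834, -0.0261, 0.0763]
ee_rot: [0.783, 0.622, -0.002, -0.0]
ft_force: [-0.1, -0.8, 0.7]
grip_width: 0.598
grasp_force: 0.0
```

```bash
python3 -c "
from h import *
state(); im,cm=snap('wrist','w3.png')
cv2.imwrite('pics/w3b.png',im)"
```

```text
t 3.2 pos [ 0.4834 -0.0261  0.0763] Rm [[0.227, 0.974, -0.004], [0.974, -0.227, -0.002], [-0.003, -0.003, -1.0]] g 0.5983338581947224 F [-0.1 -0.8  0.7] q [-0.6   0.18  0.61  2.02 -0.12  0.98 -0.16]
```

View pics/w3b.png

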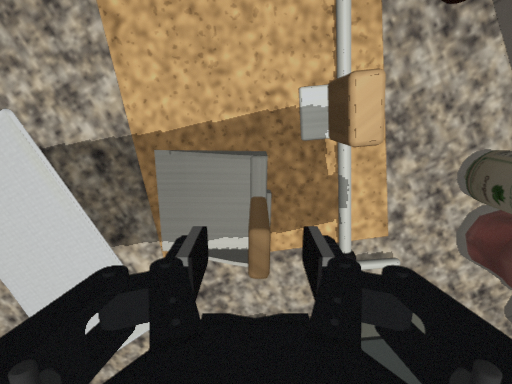

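The handle sits between the pads, with its top at about (259,272), so I'll close and lift.

Call:
jog_arm(
  deltas=[
    {"gripper": 0,"offset": [0,0,0],"rotation": [0,0,0]},
    {"gripper": 0,"offset": [0,0,0],"rotation": [0,0,0]},
    {"gripper": 0,"offset": [0,0,0],"rotation": [0,0,0]},
    {"gripper": 0,"offset": [0,0,0],"rotation": [0,0,0]},
    {"gripper": 0,"offset": [0,0,0],"rotation": [0,0,0]},
    {"gripper": 0,"offset": [0,0,0],"rotation": [0,0,0]},
    {"gripper": 0,"offset": [0,0,-0.02],"rotation": [0,0,0]},
    {"gripper": 0,"offset": [0,0,-0.04],"rotation": [0,0,0]},
    {"gripper": 0,"offset": [0,0,-0.04],"rotation": [0,0,0]},
    {"gripper": 0,"offset": [0,0,0],"rotation": [0,0,0]},
  ],
  newtons=90,
)

```text
clock: 4.25
position: [0.4878, -0.0269, 0.1832]
ee_rot: [0.784, 0.621, 0.004, 0.002]
ft_force: [0.4, -0.1, -1.6]
grip_width: 0.094
grasp_force: 88.6
```

```bash
python3 -c "
from h import *
state(); im,cm=snap('wrist','w4.png')
cv2.imwrite('pics/w4b.png',cv2.resize(im,(800,600),interpolation=cv2.INTER_CUBIC))"
```

```text
t 4.25 pos [ 0.4878 -0.0269  0.1832] Rm [[0.23, 0.973, 0.008], [0.973, -0.23, 0.001], [0.003, 0.008, -1.0]] g 0.0942474401599098 F [ 0.4 -0.1 -1.6] q [-0.64  0.03  0.63  1.9  -0.02  1.21 -0.24]
```

View pics/w4b.png

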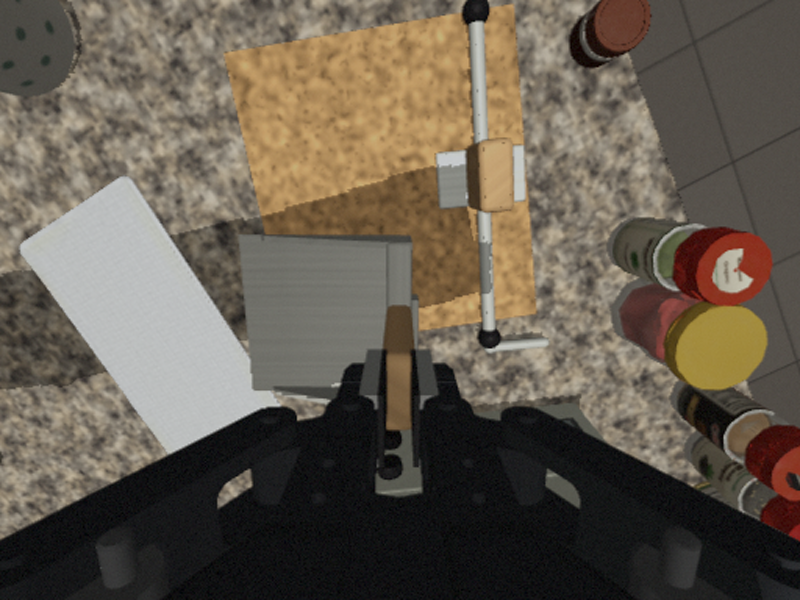

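```bash
cat > t.py <<'E'
from h import *
state()
m=imaging.camera_model('wrist');K=np.array(m['camera_matrix']);H=np.array(m['hand_eye']);S=.64
def onT(u,v,z):
    p=np.array([(u*S-K[0,2])/K[0,0],-(v*S-K[1,2])/K[1,1],-1]);d=H[:3,:3]@p;o=H[:3,3];return o+d*(z-o[2])/d[2]
A=onT(241,236,.0735);B=onT(253,389,.0735);C=onT(411,238,.0445)
print(A,B,C,A-B,np.linalg.norm(A-B))
d=A-B;print('yaw of lip line vs tool x deg',np.degrees(np.arctan2(d[1],d[0])),'lip mid',(A+B)/2)
E
python3 t.py
```

```text
t 4.3 pos [ 0.4866 -0.0267  0.1805] Rm [[0.229, 0.973, 0.005], [0.973, -0.229, 0.0], [0.001, 0.005, -1.0]] g 0.09222631313907824 F [-0.5  0.8 -1.5] q [-0.64  0.04  0.63  1.9  -0.02  1.2  -0.24]
[ 0.03884514 -0.08214334  0.0735    ] [-0.04732857 -0.08356465  0.0735    ] [0.04126606 0.00435558 0.0445    ] [0.08617371 0.00142131 0.        ] 0.0861854323901582
yaw of lip line vs tool x deg 0.9449260542090938 lip mid [-0.00424172 -0.082854    0.0735    ]
```

```bash
python3 -c "
from h import *
s=plan([((.60,.11,.225),down(-4),5),((.679,.2595,.15),down(4.1),5)],0)"
```

```text
10
[{"gripper": 0, "offset": [0.032, 0.016, -0.009], "rotation": [0.1, 0.0, -1.8]}, {"gripper": 0, "offset": [0.031, 0.017, -0.009], "rotation": [0.0, 0.0, -1.9]}, {"gripper": 0, "offset": [0.031, 0.018, -0.008], "rotation": [0.1, 0.0, -1.8]}, {"gripper": 0, "offset": [0.03, 0.018, -0.009], "rotation": [0.0, 0.0, -1.9]}, {"gripper": 0, "offset": [0.03, 0.02, -0.009], "rotation": [0.1, -0.1, -1.8]}, {"gripper": 0, "offset": [0.031, 0.014, 0.015], "rotation": [0.0, 0.0, -1.6]}, {"gripper": 0, "offset": [0.03, 0.014, 0.015], "rotation": [0.0, 0.0, -1.7]}, {"gripper": 0, "offset": [0.03, 0.016, 0.015], "rotation": [0.0, 0.0, -1.6]}, {"gripper": 0, "offset": [0.03, 0.016, 0.015], "rotation": [0.0, 0.0, -1.6]}, {"gripper": 0, "offset": [0.029, 0.017, 0.015], "rotation": [0.0, 0.0, -1.6]}]
```

Call:
jog_arm(
  deltas=[
    {"gripper": 0,"offset": [0.032,0.016,-0.009],"rotation": [0.1,0.0,-1.8]},
    {"gripper": 0,"offset": [0.031,0.017,-0.009],"rotation": [0.0,0.0,-1.9]},
    {"gripper": 0,"offset": [0.031,0.018,-0.008],"rotation": [0.1,0.0,-1.8]},
    {"gripper": 0,"offset": [0.03,0.018,-0.009],"rotation": [0.0,0.0,-1.9]},
    {"gripper": 0,"offset": [0.03,0.02,-0.009],"rotation": [0.1,-0.1,-1.8]},
    {"gripper": 0,"offset": [0.031,0.014,0.015],"rotation": [0.0,0.0,-1.6]},
    {"gripper": 0,"offset": [0.03,0.014,0.015],"rotation": [0.0,0.0,-1.7]},
    {"gripper": 0,"offset": [0.03,0.016,0.015],"rotation": [0.0,0.0,-1.6]},
    {"gripper": 0,"offset": [0.03,0.016,0.015],"rotation": [0.0,0.0,-1.6]},
    {"gripper": 0,"offset": [0.029,0.017,0.015],"rotation": [0.0,0.0,-1.6]},
    {"gripper": 0,"offset": [0,0,0],"rotation": [0,0,0]},
    {"gripper": 0,"offset": [0,0,0],"rotation": [0,0,0]},
    {"gripper": 0,"offset": [0,0,0],"rotation": [0,0,0]},
    {"gripper": 0,"offset": [0,0,0],"rotation": [0,0,0]},
  ],
)

```text
clock: 5.7
position: [0.6776, 0.2578, 0.1465]
ee_rot: [0.682, 0.731, -0.002, -0.001]
ft_force: [0.7, -0.3, -1.3]
grip_width: 0.095
grasp_force: 88.7
```

```bash
python3 -c "
from h import *
state(); im,cm=snap('wrist','w5.png')
cv2.imwrite('pics/w5b.png',cv2.resize(im,(800,600),interpolation=cv2.INTER_CUBIC)); state(); state()"
```

```text
t 5.7 pos [0.6776 0.2578 0.1465] Rm [[-0.069, 0.998, -0.004], [0.998, 0.069, -0.003], [-0.002, -0.005, -1.0]] g 0.09461687229897907 F [ 0.7 -0.3 -1.3] q [-0.71  0.63  0.45  1.26 -0.27  1.31 -0.2 ]
t 5.75 pos [0.6775 0.2581 0.1466] Rm [[-0.069, 0.998, -0.004], [0.998, 0.069, -0.002], [-0.002, -0.004, -1.0]] g 0.0933971013096413 F [-0.  -0.2 -1.5] q [-0.71  0.63  0.45  1.26 -0.27  1.31 -0.2 ]
t 5.75 pos [0.6775 0.2581 0.1466] Rm [[-0.069, 0.998, -0.004], [0.998, 0.069, -0.002], [-0.002, -0.004, -1.0]] g 0.0933971013096413 F [-0.  -0.2 -1.5] q [-0.71  0.63  0.45  1.26 -0.27  1.31 -0.2 ]
```

View pics/w5b.png

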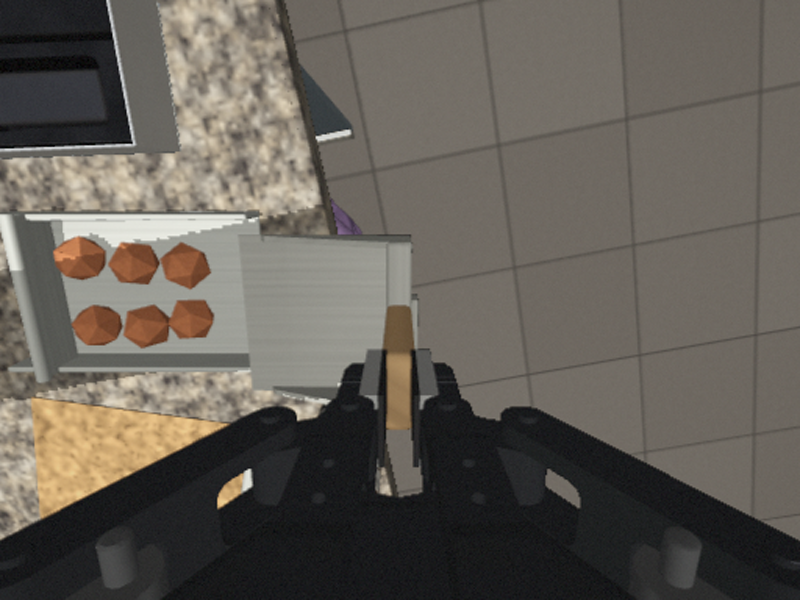

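```bash
cat > t.py <<'E'
from h import *
cm=W2C('wrist'); S=.64
T0=np.array([.4955,.2431]);
for n,u,v,z in [('+y in top',60,220,.029),('+y in top',240,219,.029),('-y floor',90,355,.003),('-y floor',240,354,.003),('-y in top',90,367,.029),('-y in top',240,367,.029),('board top face',20,215,.038),('board top face ',50,375,.038)]:
    p=onz(cm,(u*S,v*S),z);a=np.radians(4.1);d=p[:2]-T0;print(n,np.round(p,4),'tray',np.round([d@[np.cos(a),np.sin(a)],d@[-np.sin(a),np.cos(a)]],4))
o=manip.get_obs();Rm=R.from_quat(o['ee_rot']).as_matrix()
for q in([-.0035,0,.002],[-.0035,-.084,.074]):
    p=np.array(o['position'])+Rm@q;d=p[:2]-T0;print(np.round(p,4),'tray',np.round([d@[np.cos(a),np.sin(a)],d@[-np.sin(a),np.cos(a)]],4))
im=cv2.imread('pics/w5.png');hsv=cv2.cvtColor(im,cv2.COLOR_BGR2HSV);mk=cv2.inRange(hsv,(0,120,60),(12,255,255));mk[:140]=0;mk[240:]=0
n,l,st,c=cv2.connectedComponentsWithStats(mk)
for s,cc in zip(st[1:],c[1:]):
    if s[4]>100: p=onz(cm,cc,.016);d=p[:2]-T0;print(s[4],'tray',np.round([d@[np.cos(a),np.sin(a)],d@[-np.sin(a),np.cos(a)]],4))
E
python3 t.py
```

```text
+y in top [0.4667 0.2872 0.029 ] tray [-0.0255  0.0461]
+y in top [0.5766 0.2953 0.029 ] tray [0.0846 0.0462]
-y floor [0.4556 0.187  0.003 ] tray [-0.0438 -0.0531]
-y floor [0.5647 0.1954 0.003 ] tray [ 0.0656 -0.0526]
-y in top [0.4737 0.1904 0.029 ] tray [-0.0256 -0.051 ]
-y in top [0.5739 0.1974 0.029 ] tray [ 0.0749 -0.0512]
board top face [0.4504 0.2898 0.038 ] tray [-0.0416  0.0498]
board top face  [0.4536 0.1874 0.038 ] tray [-0.0458 -0.0526]
[0.6778 0.2546 0.1446] tray [ 0.1826 -0.0016]
[0.5937 0.2486 0.073 ] tray [ 0.0983 -0.0015]
658 tray [-0.0282  0.0204]
618 tray [0.0072 0.0171]
593 tray [0.0405 0.0152]
1106 tray [ 0.0237 -0.0241]
591 tray [-0.025 -0.026]
```

Call:
jog_arm(
  deltas=[
    {"gripper": 0,"offset": [-0.0015,0.003,0.02],"rotation": [0,0,0]},
    {"gripper": 0,"offset": [0,0,0.02],"rotation": [0,0,0]},
    {"gripper": 0,"offset": [0,0,0.017],"rotation": [0,0,0]},
    {"gripper": 0,"offset": [0,0,0.01],"rotation": [-0.3,0,0]},
    {"gripper": 0,"offset": [0,0,0],"rotation": [0,0,0]},
    {"gripper": 0,"offset": [0,-0.01,0],"rotation": [0,0,0]},
    {"gripper": 0,"offset": [0,-0.01,0],"rotation": [0,0,0]},
    {"gripper": 0,"offset": [0,-0.006,0],"rotation": [0,0,0]},
    {"gripper": 0,"offset": [0,0,0],"rotation": [0,0,0]},
    {"gripper": 0,"offset": [0,0,0],"rotation": [0,0,0]},
    {"gripper": 0,"offset": [0,0,0],"rotation": [0,0,0]},
  ],
)

```text
clock: 6.85
position: [0.6599, 0.2562, 0.0841]
ee_rot: [0.682, 0.731, 0.005, 0.005]
ft_force: [12.5, 0.4, 8.7]
grip_width: 0.095
grasp_force: 90.7
```

```bash
python3 -c "
from h import *
state(); im,cm=snap('wrist','w6.png'); state()
cv2.imwrite('pics/w6b.png',cv2.resize(im[100:290,0:300],(800,507),interpolation=cv2.INTER_CUBIC))"
```

```text
t 6.85 pos [0.6599 0.2562 0.0841] Rm [[-0.07, 0.997, 0.014], [0.998, 0.07, 0.001], [0.0, 0.014, -1.0]] g 0.09467462900780957 F [12.5  0.4  8.7] q [-0.74  0.63  0.44  1.4  -0.27  1.16 -0.19]
t 6.9 pos [0.6599 0.2562 0.0841] Rm [[-0.07, 0.997, 0.014], [0.998, 0.07, 0.001], [0.0, 0.014, -1.0]] g 0.09441386291585548 F [13.   0.8  9.1] q [-0.74  0.63  0.44  1.4  -0.27  1.16 -0.19]
```

View pics/w6b.png

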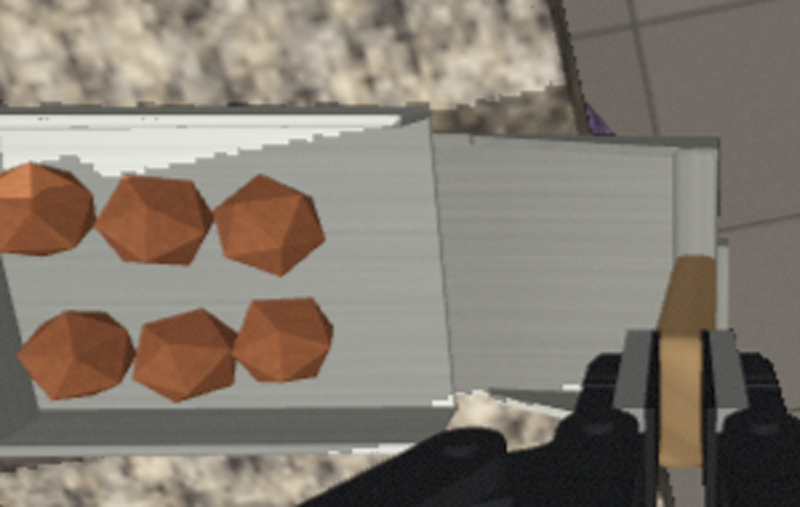

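Forces of +12.5 N in x and 8.7 N up mean the lip is butting on the tray floor's end edge. Laterally it is centred, with a gap of about 4 mm at (450,400). I'll back off, raise and go in again.

Call:
jog_arm(
  deltas=[
    {"gripper": 0,"offset": [0,0.016,0],"rotation": [0,0,0]},
    {"gripper": 0,"offset": [0,0,-0.008],"rotation": [0,0,0]},
    {"gripper": 0,"offset": [0,0,0],"rotation": [0,0,0]},
    {"gripper": 0,"offset": [0,-0.01,0],"rotation": [0,0,0]},
    {"gripper": 0,"offset": [0,-0.01,0],"rotation": [0,0,0]},
    {"gripper": 0,"offset": [0,-0.006,0],"rotation": [0,0,0]},
    {"gripper": 0,"offset": [0,0,0],"rotation": [0,0,0]},
    {"gripper": 0,"offset": [0,0,0],"rotation": [0,0,0]},
    {"gripper": 0,"offset": [0,0,0],"rotation": [0,0,0]},
  ],
)

```text
clock: 7.8
position: [0.6444, 0.2552, 0.0869]
ee_rot: [0.682, 0.732, -0.001, 0.001]
ft_force: [0.5, -0.0, -1.7]
grip_width: 0.097
grasp_force: 88.8
```

```bash
python3 -c "
from h import *
state()"
```

```text
t 7.8 pos [0.6444 0.2552 0.0869] Rm [[-0.071, 0.998, 0.0], [0.998, 0.071, -0.002], [-0.002, 0.0, -1.0]] g 0.09653437776177429 F [ 0.5 -0.  -1.7] q [-0.75  0.61  0.44  1.43 -0.27  1.17 -0.2 ]
```

Call:
jog_arm(
  deltas=[
    {"gripper": 0,"offset": [0,0,0.002],"rotation": [0,0,0]},
    {"gripper": 0,"offset": [0,0,0.002],"rotation": [0,0,0]},
    {"gripper": 0,"offset": [0,0,0.002],"rotation": [0,0,0]},
    {"gripper": 0,"offset": [0,0,0],"rotation": [0,0,0]},
    {"gripper": 0,"offset": [0,0,0],"rotation": [0,0,0]},
  ],
)

```text
clock: 8.3
position: [0.6441, 0.2552, 0.0807]
ee_rot: [0.682, 0.732, -0.001, 0.001]
ft_force: [0.7, -0.5, -1.5]
grip_width: 0.1
grasp_force: 88.8
```

Call:
jog_arm(
  deltas=[
    {"gripper": 0,"offset": [0,0,0.001],"rotation": [0,0,0]},
    {"gripper": 0,"offset": [0,0,0.001],"rotation": [0,0,0]},
    {"gripper": 0,"offset": [0,0,0.001],"rotation": [0,0,0]},
    {"gripper": 0,"offset": [0,0,0],"rotation": [0,0,0]},
    {"gripper": 0,"offset": [0,0,0],"rotation": [0,0,0]},
  ],
)

```text
clock: 8.8
position: [0.6457, 0.2553, 0.0793]
ee_rot: [0.682, 0.732, 0.001, 0.002]
ft_force: [3.4, -0.4, 6.2]
grip_width: 0.094
grasp_force: 89.8
```

Call:
jog_arm(
  deltas=[
    {"gripper": 0,"offset": [0,-0.006,-0.0005],"rotation": [0,0,0]},
    {"gripper": 0,"offset": [0,-0.006,0],"rotation": [0,0,0]},
    {"gripper": 0,"offset": [0,-0.006,0],"rotation": [0,0,0]},
    {"gripper": 0,"offset": [0,-0.006,0],"rotation": [0,0,0]},
    {"gripper": 0,"offset": [0,-0.006,0],"rotation": [0,0,0]},
    {"gripper": 0,"offset": [0,-0.006,0],"rotation": [0,0,0]},
    {"gripper": 0,"offset": [0,-0.006,0],"rotation": [0,0,0]},
    {"gripper": 0,"offset": [0,-0.006,0],"rotation": [0,0,0]},
    {"gripper": 0,"offset": [0,-0.006,0],"rotation": [0,0,0]},
    {"gripper": 0,"offset": [0,-0.006,0],"rotation": [0,0,0]},
    {"gripper": 0,"offset": [0,-0.006,0],"rotation": [0,0,0]},
    {"gripper": 0,"offset": [0,-0.006,0],"rotation": [0,0,0]},
    {"gripper": 0,"offset": [0,-0.006,0],"rotation": [0,0,0]},
    {"gripper": 0,"offset": [0,-0.006,0],"rotation": [0,0,0]},
    {"gripper": 0,"offset": [0,0,0],"rotation": [0,0,0]},
    {"gripper": 0,"offset": [0,0,0],"rotation": [0,0,0]},
  ],
)

```text
clock: 10.4
position: [0.562, 0.2497, 0.0804]
ee_rot: [0.682, 0.732, 0.001, 0.002]
ft_force: [1.3, -0.5, 10.7]
grip_width: 0.097
grasp_force: 90.5
```

```bash
python3 -c "
from h import *
state(); im,cm=snap('wrist','w7.png')
cv2.imwrite('pics/w7b.png',cv2.resize(im[100:290,60:360],(800,507),interpolation=cv2.INTER_CUBIC))"
```

```text
t 10.4 pos [0.562  0.2497 0.0804] Rm [[-0.07, 0.998, 0.004], [0.998, 0.07, -0.0], [-0.001, 0.004, -1.0]] g 0.09744798265270045 F [ 1.3 -0.5 10.7] q [-0.85  0.45  0.45  1.67 -0.21  1.07 -0.26]
```

View pics/w7b.png

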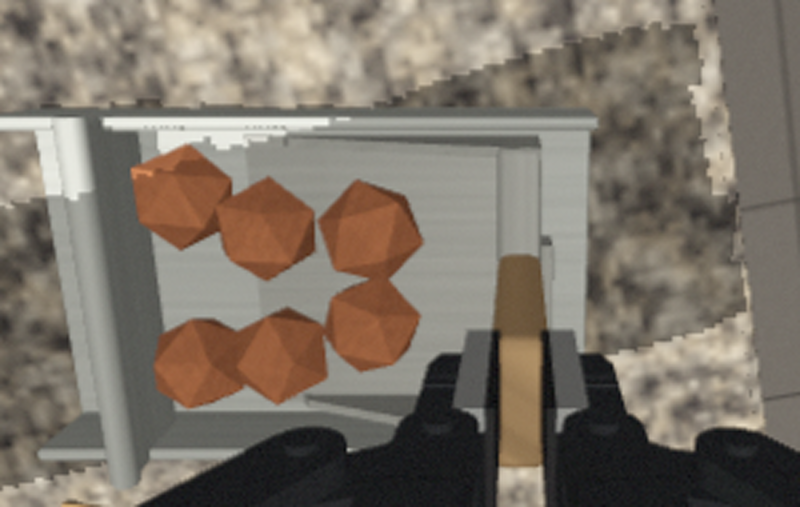

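The lip is at crop column 250 and the board foot at about column 150. Four lumps are already on the pan, so I'll continue.

Call:
jog_arm(
  deltas=[
    {"gripper": 0,"offset": [0,-0.004,0],"rotation": [0,0,0]},
    {"gripper": 0,"offset": [0,-0.004,0],"rotation": [0,0,0]},
    {"gripper": 0,"offset": [0,-0.004,0],"rotation": [0,0,0]},
    {"gripper": 0,"offset": [0,-0.004,0],"rotation": [0,0,0]},
    {"gripper": 0,"offset": [0,-0.004,0],"rotation": [0,0,0]},
    {"gripper": 0,"offset": [0,-0.004,0],"rotation": [0,0,0]},
    {"gripper": 0,"offset": [0,-0.004,0],"rotation": [0,0,0]},
    {"gripper": 0,"offset": [0,-0.004,0],"rotation": [0,0,0]},
    {"gripper": 0,"offset": [0,-0.004,0],"rotation": [0,0,0]},
    {"gripper": 0,"offset": [0,-0.004,0],"rotation": [0,0,0]},
    {"gripper": 0,"offset": [0,-0.004,0],"rotation": [0,0,0]},
    {"gripper": 0,"offset": [0,0,0],"rotation": [0,0,0]},
    {"gripper": 0,"offset": [0,0,0],"rotation": [0,0,0]},
  ],
)

```text
clock: 11.75
position: [0.527, 0.2479, 0.0854]
ee_rot: [0.682, 0.731, 0.01, 0.006]
ft_force: [24.2, 1.3, 21.9]
grip_width: 0.1
grasp_force: 92.2
```

```bash
python3 -c "
from h import *
state(); im,cm=snap('wrist','w8.png')
cv2.imwrite('pics/w8b.png',cv2.resize(im[100:290,60:360],(800,507),interpolation=cv2.INTER_CUBIC))"
```

```text
t 11.75 pos [0.527  0.2479 0.0854] Rm [[-0.069, 0.997, 0.022], [0.998, 0.069, 0.006], [0.004, 0.022, -1.0]] g 0.1003280322226626 F [24.2  1.3 21.9] q [-0.9   0.36  0.46  1.78 -0.18  1.03 -0.31]
```

View pics/w8b.png

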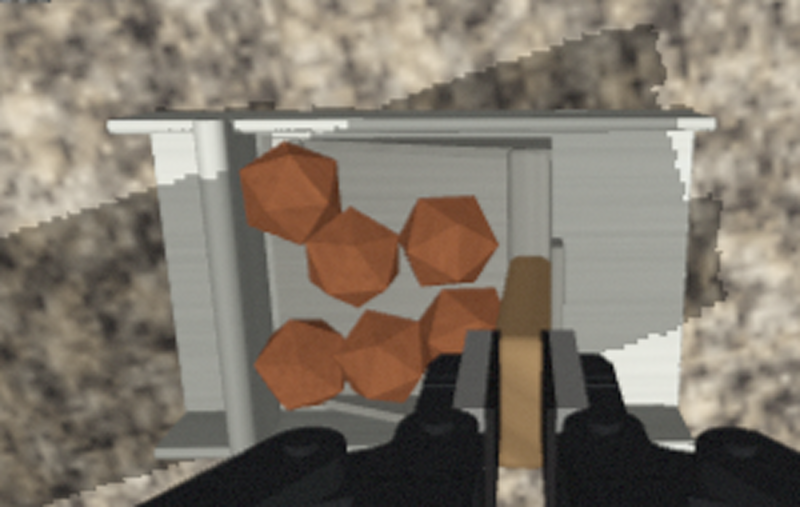

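All six lumps are on the pan. The row of three is wedged between the board and the pan back, which accounts for the 24 N. I'll ease off, tilt the nose up against the board, then lift slowly.

Call:
jog_arm(
  deltas=[
    {"gripper": 0,"offset": [0,0.005,0],"rotation": [0,0,0]},
    {"gripper": 0,"offset": [0,0.005,0],"rotation": [0,0,0]},
    {"gripper": 0,"offset": [0,0,0],"rotation": [0,0,0]},
    {"gripper": 0,"offset": [0,0.003,-0.001],"rotation": [2,0,0]},
    {"gripper": 0,"offset": [0,0.003,-0.001],"rotation": [2,0,0]},
    {"gripper": 0,"offset": [0,0.003,-0.001],"rotation": [2,0,0]},
    {"gripper": 0,"offset": [0,0,0],"rotation": [0,0,0]},
    {"gripper": 0,"offset": [0,0,0],"rotation": [0,0,0]},
  ],
)

```text
clock: 12.6
position: [0.5363, 0.2475, 0.081]
ee_rot: [0.681, 0.731, -0.038, -0.034]
ft_force: [5.2, 0.5, -0.7]
grip_width: 0.098
grasp_force: 89.4
```

```bash
python3 -c "
from h import *
state(); im,cm=snap('wrist','w9.png'); im2,_=snap('side')
a=cv2.resize(im[100:290,60:360],(600,380),interpolation=cv2.INTER_CUBIC);b=cv2.resize(im2[200:310,160:300],(279,220),interpolation=cv2.INTER_CUBIC)
o=np.zeros((600,600,3),np.uint8);o[:380]=a;o[380:,:279]=b;cv2.imwrite('pics/w9b.png',o)"
```

```text
t 12.6 pos [0.5363 0.2475 0.081 ] Rm [[-0.07, 0.992, -0.102], [0.998, 0.07, -0.009], [-0.002, -0.102, -0.995]] g 0.09788303750274371 F [ 5.2  0.5 -0.7] q [-0.83  0.47  0.44  1.64 -0.25  1.18 -0.24]
```

View pics/w9b.png

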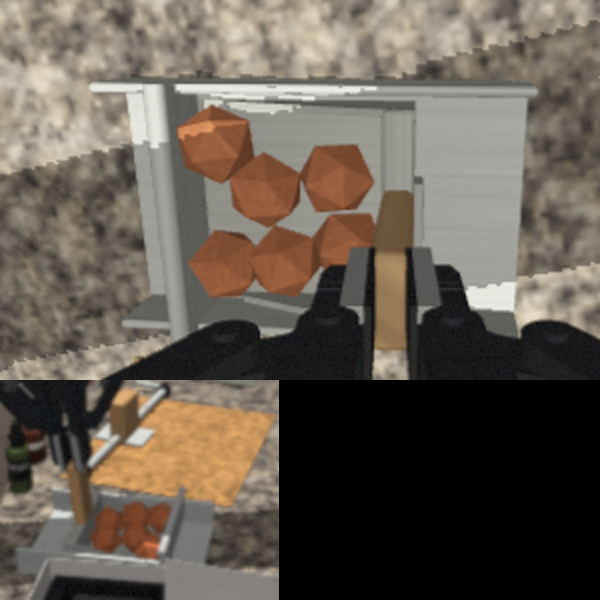

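```bash
python3 -c "
from h import *
o=manip.get_obs();p=np.array(o['position']);M=R.from_quat(o['ee_rot']).as_matrix()
b=np.array([0,.006,.0743]);B=p+M@b;print(B)
w=[]
for i in range(1,10):
    Mi=M@R.from_euler('x',2*i,degrees=True).as_matrix(); w.append((B+[-.000*i,0,.0003*i]-Mi@b,Mi,1))
plan(w,0)"
```

```text
[0.534374   0.24721029 0.00679883]
9
[{"gripper": 0, "offset": [0.0, 0.003, 0.0], "rotation": [2.0, 0.0, 0.0]}, {"gripper": 0, "offset": [0.0, 0.002, -0.001], "rotation": [2.0, 0.0, 0.0]}, {"gripper": 0, "offset": [0.0, 0.003, 0.0], "rotation": [2.0, 0.0, 0.0]}, {"gripper": 0, "offset": [0.0, 0.002, -0.001], "rotation": [2.0, 0.0, 0.0]}, {"gripper": 0, "offset": [0.0, 0.003, 0.0], "rotation": [2.0, 0.0, 0.0]}, {"gripper": 0, "offset": [0.0, 0.002, -0.001], "rotation": [2.0, 0.0, 0.0]}, {"gripper": 0, "offset": [0.0, 0.003, 0.0], "rotation": [2.0, 0.0, 0.0]}, {"gripper": 0, "offset": [0.0, 0.002, -0.001], "rotation": [2.0, 0.0, 0.0]}, {"gripper": 0, "offset": [0.0, 0.003, 0.0], "rotation": [2.0, 0.0, 0.0]}]
```

Call:
jog_arm(
  deltas=[
    {"gripper": 0,"offset": [0.0,0.003,0.0],"rotation": [2.0,0.0,0.0]},
    {"gripper": 0,"offset": [0.0,0.002,-0.001],"rotation": [2.0,0.0,0.0]},
    {"gripper": 0,"offset": [0.0,0.003,0.0],"rotation": [2.0,0.0,0.0]},
    {"gripper": 0,"offset": [0.0,0.002,-0.001],"rotation": [2.0,0.0,0.0]},
    {"gripper": 0,"offset": [0.0,0.003,0.0],"rotation": [2.0,0.0,0.0]},
    {"gripper": 0,"offset": [0.0,0.002,-0.001],"rotation": [2.0,0.0,0.0]},
    {"gripper": 0,"offset": [0.0,0.003,0.0],"rotation": [2.0,0.0,0.0]},
    {"gripper": 0,"offset": [0.0,0.002,-0.001],"rotation": [2.0,0.0,0.0]},
    {"gripper": 0,"offset": [0.0,0.003,0.0],"rotation": [2.0,0.0,0.0]},
    {"gripper": 0,"offset": [0,0,0],"rotation": [0,0,0]},
    {"gripper": 0,"offset": [0,0,0],"rotation": [0,0,0]},
    {"gripper": 0,"offset": [0,0,0],"rotation": [0,0,0]},
  ],
)

```text
clock: 13.9
position: [0.5581, 0.2494, 0.0796]
ee_rot: [0.667, 0.716, -0.153, -0.141]
ft_force: [-0.2, -0.9, -2.3]
grip_width: 0.101
grasp_force: 89.0
```

```bash
cat > lumps.py <<'E'
from h import *
import sys
def onT(K,H,u,v,z):
    p=np.array([(u-K[0,2])/K[0,0],-(v-K[1,2])/K[1,1],-1]);d=H[:3,:3]@p;o=H[:3,3];return o+d*(z-o[2])/d[2]
def look(im=None):
    if im is None: state(); im,cm=snap('wrist',sys.argv[1])
    m=imaging.camera_model('wrist');K=np.array(m['camera_matrix']);H=np.array(m['hand_eye'])
    hsv=cv2.cvtColor(im,cv2.COLOR_BGR2HSV);mk=cv2.inRange(hsv,(0,130,50),(10,255,255))
    d=cv2.distanceTransform(mk,cv2.DIST_L2,5);n,l,st,c=cv2.connectedComponentsWithStats(mk)
    dd=cv2.dilate(d,np.ones((15,15)));pk=np.argwhere((d==dd)&(d>7))
    got=[]
    for v,u in pk:
        if all(np.hypot(v-a,u-b)>10 for a,b in got): got.append((v,u));print('pk',u,v,round(float(d[v,u]),1),'tool xy',np.round(onT(K,H,u,v,.057)[:2],3))
    for s,cc in zip(st[1:],c[1:]):
        if s[4]>60: print('blob',s.tolist(),np.round(cc,0))
if __name__=='__main__':
    if sys.argv[2:]: look(cv2.imread('pics/'+sys.argv[1]))
    else: look()
E
python3 lumps.py w9.png old; python3 lumps.py w10.png
```

```text
blob [168, 164, 22, 31, 133] [180. 181.]
blob [209, 173, 35, 32, 260] [230. 185.]
blob [184, 182, 26, 20, 152] [197. 191.]
blob [232, 207, 15, 17, 84] [241. 213.]
blob [162, 214, 53, 16, 291] [188. 222.]
blob [213, 216, 20, 19, 92] [220. 226.]
t 13.9 pos [0.5581 0.2494 0.0796] Rm [[-0.071, 0.911, -0.405], [0.997, 0.064, -0.031], [-0.002, -0.406, -0.914]] g 0.10052710546199087 F [-0.2 -0.9 -2.3] q [-0.66  0.75  0.4   1.27 -0.36  1.59 -0.16]
blob [169, 166, 19, 26, 175] [177. 180.]
blob [220, 173, 23, 20, 161] [233. 180.]
blob [169, 177, 60, 70, 756] [199. 214.]
blob [215, 208, 30, 15, 162] [233. 214.]
blob [150, 211, 31, 16, 185] [166. 219.]
```

```bash
sed -i "s/mk=cv2.inRange(hsv,(0,130,50),(10,255,255))/f=im.astype(int);mk=((f[...,2]>1.75*f[...,1])\&(f[...,2]>45)).astype(np.uint8)*255;mk=cv2.morphologyEx(mk,cv2.MORPH_OPEN,np.ones((3,3)))/" lumps.py
python3 - <<'E'
import cv2
im=cv2.imread('pics/w9.png');print(im[171,167],im[175,228],im[230,172],im[230,200],im[205,258])
E
python3 lumps.py w9.png old; echo; python3 lumps.py w10.png old
```

```text
[ 62  94 153] [ 48  73 120] [ 52  81 135] [ 64  99 155] [ 60  87 108]
```

```bash
sed -i "s/>1.75/>1.45/" lumps.py; python3 lumps.py w9.png old; echo; python3 lumps.py w10.png old
```

```text
pk 169 172 16.4 tool xy [ 0.026 -0.066]
pk 228 189 16.0 tool xy [ 0.012 -0.022]
pk 191 194 16.0 tool xy [ 0.008 -0.051]
pk 225 223 9.6 tool xy [-0.016 -0.025]
pk 201 231 15.4 tool xy [-0.022 -0.044]
pk 173 232 15.2 tool xy [-0.023 -0.067]
blob [149, 154, 97, 59, 2830] [195. 184.]
blob [155, 207, 92, 41, 2208] [199. 228.]

pk 163 174 16.2 tool xy [ 0.024 -0.071]
pk 227 189 16.0 tool xy [ 0.012 -0.023]
pk 191 195 15.4 tool xy [ 0.008 -0.051]
pk 224 222 10.6 tool xy [-0.015 -0.026]
pk 167 228 15.4 tool xy [-0.02  -0.071]
pk 199 229 15.4 tool xy [-0.021 -0.046]
blob [145, 157, 101, 90, 5143] [194. 204.]
```

```bash
cat > pour.py <<'E'
from h import *
def M(a,t): return down(a)@R.from_euler('x',t,degrees=True).as_matrix()
lip=np.array([-.0035,-.084,.0735])
def tcp(L,a,t): return np.array(L)-M(a,t)@lip
E
python3 - <<'E'
from pour import *
o=manip.get_obs();p=np.array(o['position']);m=R.from_quat(o['ee_rot']).as_matrix()
P=tcp((.535,-.237,.21),-6,24);print(P)
s=plan([(p+[0,0,.02],m,2),(p+[0,0,.15],m,4),(p+[0,0,.19],m,2)],0)
s=plan([(s[0]*.93+P*.07,M(4,24),2),(s[0]*.07+P*.93,M(-5.5,24),13),(P,M(-6,24),2)],0,s)
E
```

```text
[ 0.64141466 -0.24466535  0.24297971]
8
[{"gripper": 0, "offset": [0.0, -0.004, -0.009], "rotation": [0.0, 0.0, 0.0]}, {"gripper": 0, "offset": [0.0, -0.004, -0.009], "rotation": [0.0, 0.0, 0.0]}, {"gripper": 0, "offset": [0.0, -0.013, -0.03], "rotation": [0.0, 0.0, 0.0]}, {"gripper": 0, "offset": [0.0, -0.013, -0.03], "rotation": [0.0, 0.0, 0.0]}, {"gripper": 0, "offset": [0.0, -0.014, -0.029], "rotation": [0.0, 0.0, 0.0]}, {"gripper": 0, "offset": [0.0, -0.013, -0.03], "rotation": [0.0, 0.0, 0.0]}, {"gripper": 0, "offset": [0.0, -0.008, -0.018], "rotation": [0.0, 0.0, 0.0]}, {"gripper": 0, "offset": [0.0, -0.008, -0.019], "rotation": [0.0, 0.0, 0.0]}]
17
[{"gripper": 0, "offset": [-0.017, 0.002, 0.0], "rotation": [0.0, 0.1, 0.0]}, {"gripper": 0, "offset": [-0.018, 0.002, 0.0], "rotation": [0.0, 0.0, 0.0]}, {"gripper": 0, "offset": [-0.033, 0.004, 0.0], "rotation": [0.0, 0.3, 0.7]}, {"gripper": 0, "offset": [-0.033, 0.004, 0.001], "rotation": [0.0, 0.3, 0.6]}, {"gripper": 0, "offset": [-0.033, 0.004, 0.0], "rotation": [0.0, 0.3, 0.7]}, {"gripper": 0, "offset": [-0.033, 0.005, -0.001
[... 206 characters left out ...]
set": [-0.033, 0.006, -0.001], "rotation": [0.0, 0.3, 0.7]}, {"gripper": 0, "offset": [-0.033, 0.007, -0.001], "rotation": [0.0, 0.3, 0.7]}, {"gripper": 0, "offset": [-0.032, 0.006, -0.001], "rotation": [0.0, 0.3, 0.6]}, {"gripper": 0, "offset": [-0.033, 0.007, -0.001], "rotation": [0.0, 0.3, 0.7]}, {"gripper": 0, "offset": [-0.032, 0.008, -0.001], "rotation": [0.0, 0.3, 0.7]}, {"gripper": 0, "offset": [-0.032, 0.008, -0.002], "rotation": [0.0, 0.3, 0.6]}, {"gripper": 0, "offset": [-0.032, 0.008, -0.001], "rotation": [0.0, 0.3, 0.7]}, {"gripper": 0, "offset": [-0.017, 0.004, -0.001], "rotation": [0.0, 0.1, 0.2]}, {"gripper": 0, "offset": [-0.017, 0.005, -0.001], "rotation": [0.0, 0.1, 0.3]}]
```

Call:
jog_arm(
  deltas=[
    {"gripper": 0,"offset": [0.0,-0.004,-0.009],"rotation": [0.0,0.0,0.0]},
    {"gripper": 0,"offset": [0.0,-0.004,-0.009],"rotation": [0.0,0.0,0.0]},
    {"gripper": 0,"offset": [0.0,-0.013,-0.03],"rotation": [0.0,0.0,0.0]},
    {"gripper": 0,"offset": [0.0,-0.013,-0.03],"rotation": [0.0,0.0,0.0]},
    {"gripper": 0,"offset": [0.0,-0.014,-0.029],"rotation": [0.0,0.0,0.0]},
    {"gripper": 0,"offset": [0.0,-0.013,-0.03],"rotation": [0.0,0.0,0.0]},
    {"gripper": 0,"offset": [0.0,-0.008,-0.018],"rotation": [0.0,0.0,0.0]},
    {"gripper": 0,"offset": [0.0,-0.008,-0.019],"rotation": [0.0,0.0,0.0]},
    {"gripper": 0,"offset": [0,0,0],"rotation": [0,0,0]},
  ],
)

```text
clock: 14.85
position: [0.56, 0.2497, 0.2736]
ee_rot: [0.667, 0.716, -0.15, -0.14]
ft_force: [-0.6, -0.0, -1.8]
grip_width: 0.097
grasp_force: 89.0
```

```bash
python3 lumps.py w11.png
```

```text
t 14.85 pos [0.56   0.2497 0.2736] Rm [[-0.071, 0.914, -0.401], [0.997, 0.065, -0.029], [-0.0, -0.402, -0.916]] g 0.0966977581884868 F [-0.6 -0.  -1.8] q [-0.66  0.64  0.44  1.04 -0.34  1.92 -0.23]
pk 164 177 16.0 tool xy [ 0.022 -0.07 ]
pk 229 189 15.8 tool xy [ 0.012 -0.021]
pk 193 195 16.0 tool xy [ 0.008 -0.049]
pk 224 222 10.6 tool xy [-0.015 -0.026]
pk 166 226 15.8 tool xy [-0.018 -0.072]
pk 199 229 15.2 tool xy [-0.021 -0.046]
blob [144, 160, 104, 87, 5145] [194. 204.]
blob [379, 276, 17, 11, 104] [388. 280.]
```

Run:
```python
from pour import *
o=manip.get_obs();p=np.array(o['position'])
P=tcp((.535,-.237,.205),-6,12);print(P)
s=plan([(p*.93+P*.07,M(4,22),2),(p*.07+P*.93,M(-5.5,13),14),(P,M(-6,12),2)],0)
```

```text
[ 0.63227794 -0.24370504  0.25942927]
18
[{"gripper": 0, "offset": [-0.017, 0.001, 0.0], "rotation": [-0.9, 0.0, 0.0]}, {"gripper": 0, "offset": [-0.018, 0.002, 0.0], "rotation": [-0.9, 0.1, 0.0]}, {"gripper": 0, "offset": [-0.031, 0.002, 0.0], "rotation": [-0.6, 0.2, 0.6]}, {"gripper": 0, "offset": [-0.03, 0.003, -0.001], "rotation": [-0.7, 0.2, 0.7]}, {"gripper": 0, "offset": [-0.03, 0.003, 0.0], "rotation": [-0.6, 0.2, 0.6]}, {"gripper": 0, "offset": [-0.031, 0.004, 0.0], "rotation": [-0.7, 0.2, 0.7]}, {"gripper": 0, "offset": [-0.03, 0.004, -0.001], "rotation": [-0.6, 0.2, 0.6]}, {"gripper": 0, "offset": [-0.031, 0.004, 0.0], "rotation": [-0.7, 0.2, 0.7]}, {"gripper": 0, "offset": [-0.03, 0.004, -0.001], "rotation": [-0.6, 0.2, 0.6]}, {"gripper": 0, "offset": [-0.03, 0.005, -0.001], "rotation": [-0.6, 0.2, 0.7]}, {"gripper": 0, "offset": [-0.03, 0.005, -0.001], "rotation": [-0.7, 0.2, 0.6]}, {"gripper": 0, "offset": [-0.03, 0.006, 0.0], "rotation": [-0.6, 0.2, 0.7]}, {"gripper": 0, "offset": [-0.03, 0.006, -0.001], "rotation": [-0.7, 0.2, 0.6]}, {"gripper": 0, "offset": [-0.03, 0.006, -0.001], "rotation": [-0.6, 0.2, 0.7]}, {"gripper": 0, "offset": [-0.03, 0.007, -0.001], "rotation": [-0.6, 0.2, 0.6]}, {"gripper": 0, "offset": [-0.03, 0.007, -0.001], "rotation": [-0.7, 0.2, 0.7]}, {"gripper": 0, "offset": [-0.017, 0.004, 0.0], "rotation": [-0.5, 0.1, 0.2]}, {"gripper": 0, "offset": [-0.017, 0.004, -0.001], "rotation": [-0.5, 0.0, 0.3]}]
```

Call:
jog_arm(
  deltas=[
    {"gripper": 0,"offset": [-0.017,0.001,0.0],"rotation": [-0.9,0.0,0.0]},
    {"gripper": 0,"offset": [-0.018,0.002,0.0],"rotation": [-0.9,0.1,0.0]},
    {"gripper": 0,"offset": [-0.031,0.002,0.0],"rotation": [-0.6,0.2,0.6]},
    {"gripper": 0,"offset": [-0.03,0.003,-0.001],"rotation": [-0.7,0.2,0.7]},
    {"gripper": 0,"offset": [-0.03,0.003,0.0],"rotation": [-0.6,0.2,0.6]},
    {"gripper": 0,"offset": [-0.031,0.004,0.0],"rotation": [-0.7,0.2,0.7]},
    {"gripper": 0,"offset": [-0.03,0.004,-0.001],"rotation": [-0.6,0.2,0.6]},
    {"gripper": 0,"offset": [-0.031,0.004,0.0],"rotation": [-0.7,0.2,0.7]},
    {"gripper": 0,"offset": [-0.03,0.004,-0.001],"rotation": [-0.6,0.2,0.6]},
    {"gripper": 0,"offset": [-0.03,0.005,-0.001],"rotation": [-0.6,0.2,0.7]},
    {"gripper": 0,"offset": [-0.03,0.005,-0.001],"rotation": [-0.7,0.2,0.6]},
    {"gripper": 0,"offset": [-0.03,0.006,0.0],"rotation": [-0.6,0.2,0.7]},
    {"gripper": 0,"offset": [-0.03,0.006,-0.001],"rotation": [-0.7,0.2,0.6]},
    {"gripper": 0,"offset": [-0.03,0.006,-0.001],"rotation": [-0.6,0.2,0.7]},
    {"gripper": 0,"offset": [-0.03,0.007,-0.001],"rotation": [-0.6,0.2,0.6]},
    {"gripper": 0,"offset": [-0.03,0.007,-0.001],"rotation": [-0.7,0.2,0.7]},
    {"gripper": 0,"offset": [-0.017,0.004,0.0],"rotation": [-0.5,0.1,0.2]},
    {"gripper": 0,"offset": [-0.017,0.004,-0.001],"rotation": [-0.5,0.0,0.3]},
    {"gripper": 0,"offset": [0,0,0],"rotation": [0,0,0]},
  ],
)

```text
clock: 16.8
position: [0.6309, -0.2463, 0.258]
ee_rot: [0.74, 0.664, -0.072, -0.078]
ft_force: [0.7, 0.2, -1.8]
grip_width: 0.094
grasp_force: 89.0
```

```bash
python3 lumps.py w12.png
python3 - <<'E'
from pour import *
w=[]
for t,z in [(6,.2),(0,.195),(-6,.19),(-12,.185),(-18,.18),(-24,.172),(-30,.165),(-36,.16),(-42,.158),(-48,.158),(-54,.158),(-60,.158)]:
    w.append((tcp((.535,-.237,z),-6,t),M(-6,t),1))
print(w[-1][0]); plan(w,0)
E
```

```text
t 16.8 pos [ 0.6309 -0.2463  0.258 ] Rm [[0.108, 0.972, -0.21], [0.994, -0.106, 0.019], [-0.004, -0.211, -0.977]] g 0.09442208849903376 F [ 0.7  0.2 -1.8] q [-0.04  0.67  0.61  1.03 -0.28  1.74  0.37]
pk 356 105 11.2 tool xy [0.074 0.071]
pk 350 161 7.2 tool xy [0.033 0.07 ]
pk 161 187 16.0 tool xy [ 0.014 -0.073]
pk 229 189 15.8 tool xy [ 0.012 -0.021]
pk 193 193 15.4 tool xy [ 0.009 -0.049]
pk 164 220 15.4 tool xy [-0.013 -0.073]
pk 225 220 10.6 tool xy [-0.014 -0.025]
pk 198 227 15.4 tool xy [-0.019 -0.047]
blob [334, 93, 44, 43, 1310] [355. 113.]
blob [342, 146, 45, 41, 1049] [363. 166.]
blob [143, 170, 105, 75, 5125] [194. 205.]
[ 0.5138316  -0.23125583  0.26749613]
12
[{"gripper": 0, "offset": [0.001, -0.007, -0.005], "rotation": [-6.2, 0.1, -0.1]}, {"gripper": 0, "offset": [0.0, -0.007, -0.003], "rotation": [-6.0, 0.0, 0.0]}, {"gripper": 0, "offset": [0.0, -0.008, -0.004], "rotation": [-6.0, 0.0, 0.0]}, {"gripper": 0, "offset": [0.0, -0.009, -0.003], "rotation": [-6.0, 0.0, 0.0]}, {"gripper": 0, "offset": [0.0, -0.009, -0.004], "rotation": [-6.0, 0.0, 0.0]}, {"gripper": 0, "offset": [0.0, -0.011, -0.001], "rotation": [-6.0, 0.0, 0.0]}, {"gripper": 0, "offset": [0.0, -0.011, -0.001], "rotation": [-6.0, 0.0, 0.0]}, {"gripper": 0, "offset": [0.0, -0.011, -0.005], "rotation": [-6.0, 0.0, 0.0]}, {"gripper": 0, "offset": [0.0, -0.009, -0.006], "rotation": [-6.0, 0.0, 0.0]}, {"gripper": 0, "offset": [0.0, -0.008, -0.009], "rotation": [-6.0, 0.0, 0.0]}, {"gripper": 0, "offset": [0.0, -0.008, -0.008], "rotation": [-6.0, 0.0, 0.0]}, {"gripper": 0, "offset": [0.0, -0.008, -0.008], "rotation": [-6.0, 0.0, 0.0]}]
```

Call:
jog_arm(
  deltas=[
    {"gripper": 0,"offset": [0.001,-0.007,-0.005],"rotation": [-6.2,0.1,-0.1]},
    {"gripper": 0,"offset": [0.0,-0.007,-0.003],"rotation": [-6.0,0.0,0.0]},
    {"gripper": 0,"offset": [0.0,-0.008,-0.004],"rotation": [-6.0,0.0,0.0]},
    {"gripper": 0,"offset": [0.0,-0.009,-0.003],"rotation": [-6.0,0.0,0.0]},
    {"gripper": 0,"offset": [0.0,-0.009,-0.004],"rotation": [-6.0,0.0,0.0]},
    {"gripper": 0,"offset": [0.0,-0.011,-0.001],"rotation": [-6.0,0.0,0.0]},
    {"gripper": 0,"offset": [0.0,-0.011,-0.001],"rotation": [-6.0,0.0,0.0]},
    {"gripper": 0,"offset": [0.0,-0.011,-0.005],"rotation": [-6.0,0.0,0.0]},
    {"gripper": 0,"offset": [0.0,-0.009,-0.006],"rotation": [-6.0,0.0,0.0]},
    {"gripper": 0,"offset": [0.0,-0.008,-0.009],"rotation": [-6.0,0.0,0.0]},
    {"gripper": 0,"offset": [0.0,-0.008,-0.008],"rotation": [-6.0,0.0,0.0]},
    {"gripper": 0,"offset": [0.0,-0.008,-0.008],"rotation": [-6.0,0.0,0.0]},
    {"gripper": 0,"offset": [0,0,0],"rotation": [0,0,0]},
    {"gripper": 0,"offset": [0,0,0],"rotation": [0,0,0]},
    {"gripper": 0,"offset": [0,0,0],"rotation": [0,0,0]},
    {"gripper": 0,"offset": [0,0,0],"rotation": [0,0,0]},
  ],
)

```text
clock: 18.45
position: [0.5242, -0.2277, 0.2708]
ee_rot: [0.651, 0.593, 0.321, 0.348]
ft_force: [-1.2, -0.4, -1.4]
grip_width: 0.092
grasp_force: 89.2
```

```bash
python3 lumps.py w13.png
```

```text
t 18.45 pos [ 0.5242 -0.2277  0.2708] Rm [[0.089, 0.549, 0.831], [0.996, -0.054, -0.071], [0.006, 0.834, -0.552]] g 0.09161605305004554 F [-1.2 -0.4 -1.4] q [-0.21 -0.49  0.65  2.37 -0.3   0.25  0.68]
pk 176 2 10.2 tool xy [ 0.138 -0.053]
pk 214 119 9.4 tool xy [ 0.064 -0.031]
pk 19 175 19.2 tool xy [ 0.022 -0.182]
pk 85 210 11.0 tool xy [-0.006 -0.135]
pk 22 217 15.0 tool xy [-0.012 -0.187]
pk 54 241 11.8 tool xy [-0.033 -0.165]
pk 45 275 16.2 tool xy [-0.064 -0.179]
blob [166, 0, 40, 25, 653] [185.  11.]
blob [155, 39, 21, 42, 325] [163.  60.]
blob [136, 41, 28, 43, 540] [147.  63.]
blob [205, 108, 30, 32, 768] [219. 124.]
blob [218, 146, 19, 5, 76] [227. 148.]
blob [0, 155, 42, 41, 1394] [ 20. 175.]
blob [74, 196, 35, 31, 834] [ 91. 211.]
blob [7, 198, 74, 94, 3466] [ 44. 243.]
```

Call:
jog_arm(
  deltas=[
    {"gripper": 0,"offset": [0.0,0.008,0.008],"rotation": [6.0,0.0,0.0]},
    {"gripper": 0,"offset": [0.0,0.006,0.004],"rotation": [7.0,0.0,0.0]},
    {"gripper": 0,"offset": [0.0,0.006,0.0],"rotation": [7.0,0.0,0.0]},
    {"gripper": 0,"offset": [0.0,0.004,-0.004],"rotation": [7.0,0.0,0.0]},
    {"gripper": 0,"offset": [0.0,0.004,-0.006],"rotation": [7.0,0.0,0.0]},
    {"gripper": 0,"offset": [0.0,0.004,-0.006],"rotation": [7.0,0.0,0.0]},
    {"gripper": 0,"offset": [0.0,0.004,-0.006],"rotation": [7.0,0.0,0.0]},
    {"gripper": 0,"offset": [0.0,0.004,-0.006],"rotation": [7.0,0.0,0.0]},
    {"gripper": 0,"offset": [0.03,0,-0.015],"rotation": [0,0,0]},
    {"gripper": 0,"offset": [0.04,0,0],"rotation": [0,0,0]},
    {"gripper": 0,"offset": [0.04,0,0],"rotation": [0,0,0]},
    {"gripper": 0,"offset": [0.04,0,0],"rotation": [0,0,0]},
    {"gripper": 0,"offset": [0,0,0],"rotation": [0,0,0]},
  ],
)

```text
clock: 19.8
position: [0.5682, -0.0743, 0.3274]
ee_rot: [0.735, 0.678, 0.012, 0.007]
ft_force: [0.1, -0.3, -1.6]
grip_width: 0.099
grasp_force: 89.1
```

```bash
python3 lumps.py w14.png
python3 - <<'E'
from h import *
im,cm=snap('top','top1.png'); f=im.astype(int);mk=((f[...,2]>1.45*f[...,1])&(f[...,2]>45)).astype(np.uint8);mk[:,:130]=0
n,l,st,c=cv2.connectedComponentsWithStats(mk)
for s,cc in zip(st[1:],c[1:]):
    if s[4]>15: print('top',s[4],np.round(cc,1),np.round(onz(cm,cc,.103),3))
sd,_=snap('side','side1.png')
a=cv2.resize(im[140:260,130:430],(600,240));b=cv2.resize(sd[50:290,140:340],(500,600));o=np.zeros((600,800,3),np.uint8);o[:200,:500]=cv2.resize(im[140:260,130:430],(500,200));o[200:,:333]=cv2.resize(sd[50:290,140:340],(333,400));cv2.imwrite('pics/c1.png',o)
E
```

```text
t 19.8 pos [ 0.5682 -0.0743  0.3274] Rm [[0.082, 0.996, 0.027], [0.997, -0.082, 0.005], [0.008, 0.026, -1.0]] g 0.09895057293470566 F [ 0.1 -0.3 -1.6] q [-0.19  0.16  0.29  1.46 -0.05  1.5   0.01]
pk 302 35 10.8 tool xy [0.119 0.03 ]
pk 350 228 9.4 tool xy [-0.021  0.075]
blob [290, 24, 23, 26, 490] [301.  36.]
blob [306, 127, 34, 31, 628] [322. 141.]
blob [334, 218, 32, 31, 690] [349. 233.]
blob [340, 250, 30, 24, 325] [355. 259.]
blob [183, 255, 18, 11, 138] [191. 260.]
top 86 [206.2 147.1] [0.642 0.087 0.103]
top 26 [326.4 190.5] [ 0.513 -0.25   0.103]
top 145 [333.9 203.3] [ 0.477 -0.27   0.103]
top 48 [399.1 239. ] [ 0.374 -0.449  0.103]
top 307 [450.4 295. ] [ 0.219 -0.582  0.103]
```

```bash
python3 -c "
from h import *
s=plan([((.484,-.0262,.14),down(-13.2),6),((.484,-.0262,.082),down(-13.2),3)],0)"
```

```text
9
[{"gripper": 0, "offset": [0.008, -0.015, 0.031], "rotation": [0.3, -0.1, 1.3]}, {"gripper": 0, "offset": [0.007, -0.016, 0.031], "rotation": [0.2, 0.0, 1.4]}, {"gripper": 0, "offset": [0.008, -0.016, 0.031], "rotation": [0.3, -0.1, 1.3]}, {"gripper": 0, "offset": [0.006, -0.015, 0.031], "rotation": [0.2, -0.1, 1.3]}, {"gripper": 0, "offset": [0.007, -0.016, 0.031], "rotation": [0.3, 0.0, 1.4]}, {"gripper": 0, "offset": [0.006, -0.015, 0.032], "rotation": [0.2, -0.1, 1.3]}, {"gripper": 0, "offset": [0.0, 0.0, 0.019], "rotation": [0.0, 0.0, 0.0]}, {"gripper": 0, "offset": [0.0, 0.0, 0.019], "rotation": [0.0, 0.0, 0.0]}, {"gripper": 0, "offset": [0.0, 0.0, 0.02], "rotation": [0.0, 0.0, 0.0]}]
```

Call:
jog_arm(
  deltas=[
    {"gripper": 0,"offset": [0.008,-0.015,0.031],"rotation": [0.3,-0.1,1.3]},
    {"gripper": 0,"offset": [0.007,-0.016,0.031],"rotation": [0.2,0.0,1.4]},
    {"gripper": 0,"offset": [0.008,-0.016,0.031],"rotation": [0.3,-0.1,1.3]},
    {"gripper": 0,"offset": [0.006,-0.015,0.031],"rotation": [0.2,-0.1,1.3]},
    {"gripper": 0,"offset": [0.007,-0.016,0.031],"rotation": [0.3,0.0,1.4]},
    {"gripper": 0,"offset": [0.006,-0.015,0.032],"rotation": [0.2,-0.1,1.3]},
    {"gripper": 0,"offset": [0,0,0],"rotation": [0,0,0]},
    {"gripper": 0,"offset": [0,0,0],"rotation": [0,0,0]},
    {"gripper": 0,"offset": [0.0,0.0,0.019],"rotation": [0.0,0.0,0.0]},
    {"gripper": 0,"offset": [0.0,0.0,0.019],"rotation": [0.0,0.0,0.0]},
    {"gripper": 0,"offset": [0.0,0.0,0.02],"rotation": [0.0,0.0,0.0]},
    {"gripper": 0,"offset": [0,0,0],"rotation": [0,0,0]},
    {"gripper": 0,"offset": [0,0,0],"rotation": [0,0,0]},
  ],
)

```text
clock: 21.25
position: [0.4856, -0.0263, 0.0835]
ee_rot: [0.784, 0.621, 0.001, 0.0]
ft_force: [0.2, -1.1, -0.3]
grip_width: 0.092
grasp_force: 89.1
```

Run:
```python
from h import *
state()
im,cm=snap('top','top1.png'); f=im.astype(int);mk=((f[...,2]>1.45*f[...,1])&(f[...,2]>45)).astype(np.uint8);mk[:,:130]=0
n,l,st,c=cv2.connectedComponentsWithStats(mk)
for s,cc in zip(st[1:],c[1:]):
    if s[4]>15: print('top',s.tolist(),np.round(cc,1),np.round(onz(cm,cc,.103),3))
sd,_=snap('side','side1.png')
o=np.zeros((600,800,3),np.uint8);o[:250]=cv2.resize(im[130:255,150:400],(500,250)).repeat(1,0) if 0 else 0
o[:300,:]=cv2.resize(im[145:245,130:397],(800,300),interpolation=cv2.INTER_CUBIC);w=wr=snap('wrist','w15.png')[0]
o[300:,:400]=cv2.resize(w,(400,300));o[300:,400:]=cv2.resize(sd,(400,300));cv2.imwrite('pics/c1.png',o)
```

```text
t 21.25 pos [ 0.4856 -0.0263  0.0835] Rm [[0.229, 0.974, 0.003], [0.974, -0.229, 0.001], [0.002, 0.002, -1.0]] g 0.09164824217896034 F [ 0.2 -1.1 -0.3] q [-0.25  0.16  0.23  1.99 -0.04  0.99 -0.23]
top [314, 114, 15, 16, 127] [320.5 121.8] [ 0.712 -0.241  0.103]
top [296, 117, 15, 15, 175] [302.4 124. ] [ 0.706 -0.188  0.103]
top [248, 130, 14, 16, 125] [254.1 137.3] [ 0.669 -0.049  0.103]
top [202, 142, 10, 11, 84] [206.2 147.1] [0.642 0.087 0.103]
top [319, 186, 10, 10, 70] [323.9 190.3] [ 0.514 -0.243  0.103]
top [316, 196, 27, 16, 216] [329.4 204.1] [ 0.475 -0.257  0.103]
top [299, 201, 15, 17, 141] [305.9 209. ] [ 0.462 -0.191  0.103]
top [394, 230, 11, 21, 47] [399.  238.9] [ 0.375 -0.448  0.103]
top [435, 282, 29, 30, 307] [450.4 295. ] [ 0.219 -0.582  0.103]
```

View pics/c1.png

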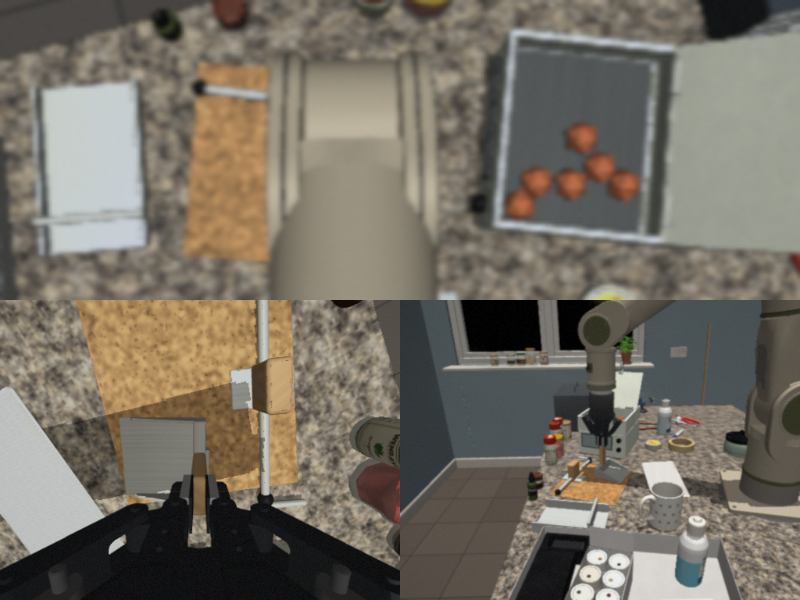

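All six lumps are in the chamber, at the top crop (510–640, 130–210), and the tray is empty. I'll set the scoop down and release it.

Call:
jog_arm(
  deltas=[
    {"gripper": 0,"offset": [0,0,0.003],"rotation": [0,0,0]},
    {"gripper": 0,"offset": [0,0,0.002],"rotation": [0,0,0]},
    {"gripper": 0,"offset": [0,0,0.001],"rotation": [0,0,0]},
    {"gripper": 0,"offset": [0,0,0],"rotation": [0,0,0]},
    {"gripper": 0,"offset": [0,0,0],"rotation": [0,0,0]},
  ],
)

```text
clock: 21.9
position: [0.487, -0.0258, 0.0792]
ee_rot: [0.784, 0.621, 0.003, 0.001]
ft_force: [-4.1, -1.3, 25.9]
grip_width: 0.097
grasp_force: 92.7
```

Call:
jog_arm(
  deltas=[
    {"gripper": 0,"offset": [0,0,-0.002],"rotation": [0,0,0]},
    {"gripper": 0,"offset": [0,0,-0.001],"rotation": [0,0,0]},
    {"gripper": 0,"offset": [0,0,0],"rotation": [0,0,0]},
    {"gripper": 0.2,"offset": [0,0,0],"rotation": [0,0,0]},
    {"gripper": 0.5,"offset": [0,0,0],"rotation": [0,0,0]},
    {"gripper": 0.5,"offset": [0,0,0],"rotation": [0,0,0]},
    {"gripper": 0.5,"offset": [0,0,0],"rotation": [0,0,0]},
    {"gripper": 0.5,"offset": [0,0,-0.02],"rotation": [0,0,0]},
    {"gripper": 0.5,"offset": [0,0,-0.04],"rotation": [0,0,0]},
    {"gripper": 0.5,"offset": [0,0,-0.04],"rotation": [0,0,0]},
    {"gripper": 0.5,"offset": [0,0,-0.04],"rotation": [0,0,0]},
    {"gripper": 0.5,"offset": [0,0,-0.03],"rotation": [0,0,0]},
    {"gripper": 0.5,"offset": [0,0,0],"rotation": [0,0,0]},
  ],
)

```text
clock: 23.2
position: [0.4858, -0.0258, 0.253]
ee_rot: [0.783, 0.621, 0.004, 0.001]
ft_force: [-0.7, 0.6, -0.5]
grip_width: 0.501
grasp_force: 0.0
```

```bash
python3 -c "
from h import *
s=plan([((.488,-.15,.38),down(-8),4),((.49,-.44,.42),down(-6),7)],0.6)"
```

```text
11
[{"gripper": 0.6, "offset": [-0.03, 0.008, -0.032], "rotation": [0.1, -0.1, -1.3]}, {"gripper": 0.6, "offset": [-0.03, 0.007, -0.032], "rotation": [0.1, 0.0, -1.3]}, {"gripper": 0.6, "offset": [-0.031, 0.006, -0.031], "rotation": [0.1, -0.1, -1.3]}, {"gripper": 0.6, "offset": [-0.03, 0.006, -0.032], "rotation": [0.1, 0.0, -1.3]}, {"gripper": 0.6, "offset": [-0.041, 0.006, -0.006], "rotation": [0.0, 0.0, -0.3]}, {"gripper": 0.6, "offset": [-0.041, 0.006, -0.005], "rotation": [0.0, 0.0, -0.3]}, {"gripper": 0.6, "offset": [-0.041, 0.005, -0.006], "rotation": [0.0, 0.0, -0.2]}, {"gripper": 0.6, "offset": [-0.041, 0.006, -0.006], "rotation": [0.0, 0.0, -0.3]}, {"gripper": 0.6, "offset": [-0.041, 0.005, -0.006], "rotation": [0.0, 0.0, -0.3]}, {"gripper": 0.6, "offset": [-0.041, 0.005, -0.005], "rotation": [0.0, 0.0, -0.3]}, {"gripper": 0.6, "offset": [-0.042, 0.005, -0.006], "rotation": [0.0, 0.0, -0.3]}]
```

Call:
jog_arm(
  deltas=[
    {"gripper": 0.6,"offset": [-0.03,0.008,-0.032],"rotation": [0.1,-0.1,-1.3]},
    {"gripper": 0.6,"offset": [-0.03,0.007,-0.032],"rotation": [0.1,0.0,-1.3]},
    {"gripper": 0.6,"offset": [-0.031,0.006,-0.031],"rotation": [0.1,-0.1,-1.3]},
    {"gripper": 0.6,"offset": [-0.03,0.006,-0.032],"rotation": [0.1,0.0,-1.3]},
    {"gripper": 0.6,"offset": [-0.041,0.006,-0.006],"rotation": [0.0,0.0,-0.3]},
    {"gripper": 0.6,"offset": [-0.041,0.006,-0.005],"rotation": [0.0,0.0,-0.3]},
    {"gripper": 0.6,"offset": [-0.041,0.005,-0.006],"rotation": [0.0,0.0,-0.2]},
    {"gripper": 0.6,"offset": [-0.041,0.006,-0.006],"rotation": [0.0,0.0,-0.3]},
    {"gripper": 0.6,"offset": [-0.041,0.005,-0.006],"rotation": [0.0,0.0,-0.3]},
    {"gripper": 0.6,"offset": [-0.041,0.005,-0.005],"rotation": [0.0,0.0,-0.3]},
    {"gripper": 0.6,"offset": [-0.042,0.005,-0.006],"rotation": [0.0,0.0,-0.3]},
    {"gripper": 0.6,"offset": [0,0,0],"rotation": [0,0,0]},
    {"gripper": 0.6,"offset": [0,0,0],"rotation": [0,0,0]},
    {"gripper": 0.6,"offset": [0,0,0],"rotation": [0,0,0]},
  ],
)

```text
clock: 24.6
position: [0.4899, -0.4394, 0.4154]
ee_rot: [0.743, 0.67, -0.003, -0.002]
ft_force: [0.7, 0.6, 0.2]
grip_width: 0.599
grasp_force: 0.0
```

```bash
python3 -c "
from h import *
o=state(); im,cm=snap('wrist','w16.png'); sd,_=snap('side','side2.png'); tp,_=snap('top','top2.png')
np.savez('w16.npz',W=cm[1],K=cm[0])
o=np.zeros((600,800,3),np.uint8)
o[:390,:520]=cv2.resize(im,(520,390),interpolation=cv2.INTER_CUBIC)
o[:300,520:]=cv2.resize(sd[70:170,210:303],(280,300),interpolation=cv2.INTER_CUBIC)
o[390:,:300]=cv2.resize(tp[150:220,330:430],(300,210),interpolation=cv2.INTER_CUBIC)
# pole/mat region from wrist w15
t2=cv2.imread('pics/top2.png')[150:240,190:280];o[300:,530:]=cv2.resize(t2,(270,300),interpolation=cv2.INTER_CUBIC)
cv2.imwrite('pics/c2.png',o)"
```

```text
t 24.6 pos [ 0.4899 -0.4394  0.4154] Rm [[0.103, 0.995, -0.007], [0.995, -0.103, 0.0], [-0.0, -0.007, -1.0]] g 0.5994877486626125 F [0.7 0.6 0.2] q [ 0.31  0.44  0.59  0.99 -0.24  1.78  0.7 ]
```

View pics/c2.png

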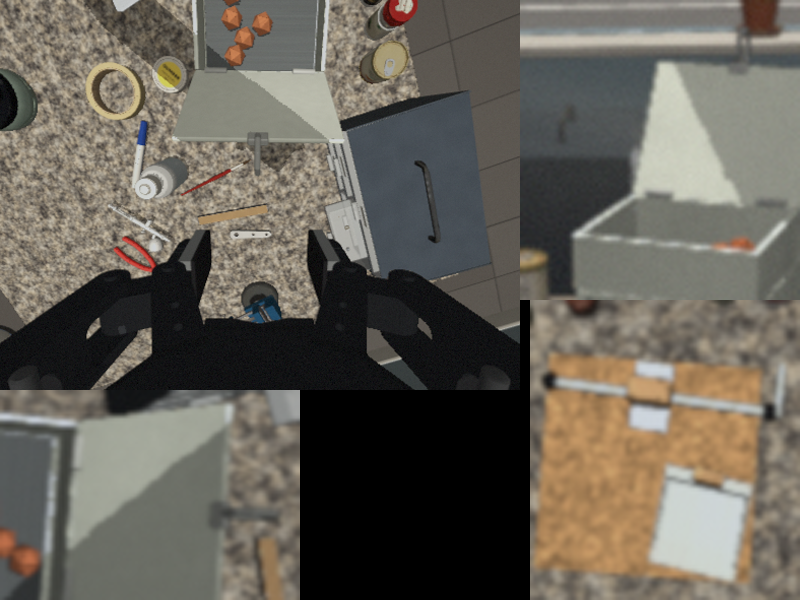

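Run:
```python
from h import *
z=np.load('w16.npz');cw=(z['K'],z['W'],{});ct=W2C('top');cs=W2C('side')
w=(254,154.6);t=(412.7,191.3);s=(284,86.6)
for n,a in [('w-s',(cw,w,cs,s)),('t-s',(ct,t,cs,s)),('w-t',(cw,w,ct,t))]: p,e=tri(*a);print(n,p.round(4),round(e,4))
# ray w at heights
for h in(.26,.27,.28,.29): print(h,onz(cw,w,h).round(4))
# rim corners and flap edge in w16: hinge ends ~ (196,70),(326,70) in 520 scale ; flap free edge (175,140),(342,140)
k=.985
for n,u,v,h in [('hinge near',197,70,.148),('hinge far',326,70,.148),('edge near',174,140,.262),('edge far',342,140,.262)]: print(n,onz(cw,(u*k,v*k),h).round(4))
# pole in top2
for n,u,v,h in [('tail',196.7,174,.011),('head',269.7,183.3,.011),('prong',274,170.4,.011),('grip',229.7,177,.058)]: print(n,onz(ct,(u,v),h).round(4))
```

```text
w-s [ 0.4894 -0.4115  0.2796] 0.0004
t-s [ 0.4903 -0.4119  0.2796] 0.0019
w-t [ 0.4903 -0.411   0.2817] 0.0014
0.26 [ 0.4892 -0.414   0.26  ]
0.27 [ 0.4894 -0.4127  0.27  ]
0.28 [ 0.4896 -0.4114  0.28  ]
0.29 [ 0.4899 -0.4101  0.29  ]
hinge near [ 0.4162 -0.3017  0.148 ]
hinge far [ 0.5916 -0.3203  0.148 ]
edge near [ 0.4027 -0.3867  0.262 ]
edge far [ 0.5795 -0.4052  0.262 ]
tail [0.5796 0.1274 0.011 ]
head [ 0.5474 -0.0966  0.011 ]
prong [ 0.5874 -0.1107  0.011 ]
grip [0.5621 0.0237 0.058 ]
```

The composite shows the eye at wrist (258,157) and side (743,50). They triangulate to (0.490,−0.4115,0.280), which matches the hinge arc at about 2.2 rad. The scoop stands on the mat, and the pole is unmoved with its grip at (649,390).

```bash
python3 -c "
from h import *
s=plan([((.55,-.04,.33),down(-8),9),((.5632,.031,.13),down(-8.1),5),((.5632,.031,.04),down(-8.1),4)],0.6)"
```

```text
18
[{"gripper": 0.6, "offset": [0.045, 0.002, 0.01], "rotation": [0.0, 0.0, 0.2]}, {"gripper": 0.6, "offset": [0.045, 0.002, 0.009], "rotation": [-0.1, 0.0, 0.3]}, {"gripper": 0.6, "offset": [0.044, 0.002, 0.01], "rotation": [0.0, 0.0, 0.2]}, {"gripper": 0.6, "offset": [0.045, 0.002, 0.009], "rotation": [0.0, 0.0, 0.3]}, {"gripper": 0.6, "offset": [0.045, 0.001, 0.01], "rotation": [-0.1, 0.0, 0.2]}, {"gripper": 0.6, "offset": [0.045, 0.001, 0.009], "rotation": [0.0, 0.0, 0.2]}, {"gripper": 0.6, "offset": [0.045, 0.001, 0.01], "rotation": [-0.1, 0.0, 0.3]}, {"gripper": 0.6, "offset": [0.045, 0.001, 0.009], "rotation": [0.0, 0.1, 0.2]}, {"gripper": 0.6, "offset": [0.044, 0.001, 0.01], "rotation": [0.0, 0.0, 0.3]}, {"gripper": 0.6, "offset": [0.014, 0.001, 0.04], "rotation": [0.0, 0.0, 0.0]}, {"gripper": 0.6, "offset": [0.015, 0.0, 0.04], "rotation": [0.0, 0.0, 0.0]}, {"gripper": 0.6, "offset": [0.014, 0.001, 0.04], "rotation": [0.0, 0.0, 0.0]}, {"gripper": 0.6, "offset": [0.015, 0.0, 0.04], "rotation": [0.0, 0.0, 0.0]}, {"gripper": 0.6, "offset": [0.014, 0.001, 0.04], "rotation": [0.0, 0.0, 0.1]}, {"gripper": 0.6, "offset": [0.0, 0.0, 0.022], "rotation": [0.0, 0.0, 0.0]}, {"gripper": 0.6, "offset": [0.0, 0.0, 0.023], "rotation": [0.0, 0.0, 0.0]}, {"gripper": 0.6, "offset": [0.0, 0.0, 0.022], "rotation": [0.0, 0.0, 0.0]}, {"gripper": 0.6, "offset": [0.0, 0.0, 0.023], "rotation": [0.0, 0.0, 0.0]}]
```

Call:
jog_arm(
  deltas=[
    {"gripper": 0.6,"offset": [0.045,0.002,0.01],"rotation": [0.0,0.0,0.2]},
    {"gripper": 0.6,"offset": [0.045,0.002,0.009],"rotation": [-0.1,0.0,0.3]},
    {"gripper": 0.6,"offset": [0.044,0.002,0.01],"rotation": [0.0,0.0,0.2]},
    {"gripper": 0.6,"offset": [0.045,0.002,0.009],"rotation": [0.0,0.0,0.3]},
    {"gripper": 0.6,"offset": [0.045,0.001,0.01],"rotation": [-0.1,0.0,0.2]},
    {"gripper": 0.6,"offset": [0.045,0.001,0.009],"rotation": [0.0,0.0,0.2]},
    {"gripper": 0.6,"offset": [0.045,0.001,0.01],"rotation": [-0.1,0.0,0.3]},
    {"gripper": 0.6,"offset": [0.045,0.001,0.009],"rotation": [0.0,0.1,0.2]},
    {"gripper": 0.6,"offset": [0.044,0.001,0.01],"rotation": [0.0,0.0,0.3]},
    {"gripper": 0.6,"offset": [0.014,0.001,0.04],"rotation": [0.0,0.0,0.0]},
    {"gripper": 0.6,"offset": [0.015,0.0,0.04],"rotation": [0.0,0.0,0.0]},
    {"gripper": 0.6,"offset": [0.014,0.001,0.04],"rotation": [0.0,0.0,0.0]},
    {"gripper": 0.6,"offset": [0.015,0.0,0.04],"rotation": [0.0,0.0,0.0]},
    {"gripper": 0.6,"offset": [0.014,0.001,0.04],"rotation": [0.0,0.0,0.1]},
    {"gripper": 0.6,"offset": [0,0,0],"rotation": [0,0,0]},
    {"gripper": 0.6,"offset": [0,0,0],"rotation": [0,0,0]},
  ],
)

```text
clock: 26.35
position: [0.5633, 0.0292, 0.1305]
ee_rot: [0.756, 0.655, -0.0, -0.001]
ft_force: [1.3, -0.8, 0.7]
grip_width: 0.601
grasp_force: 0.0
```

```bash
python3 -c "
from h import *
state()
s=plan([((.5632,.031,.039),down(-8.1),4)],0.6)"
```

```text
t 26.35 pos [0.5633 0.0292 0.1305] Rm [[0.143, 0.99, -0.001], [0.99, -0.143, 0.0], [0.0, -0.002, -1.0]] g 0.6009596723549515 F [ 1.3 -0.8  0.7] q [-0.38  0.27  0.29  1.75 -0.09  1.13 -0.21]
4
[{"gripper": 0.6, "offset": [0.0, 0.0, 0.023], "rotation": [0.0, 0.0, 0.0]}, {"gripper": 0.6, "offset": [0.001, 0.0, 0.023], "rotation": [0.0, 0.0, 0.0]}, {"gripper": 0.6, "offset": [0.0, 0.0, 0.023], "rotation": [-0.1, 0.0, -0.1]}, {"gripper": 0.6, "offset": [0.001, 0.0, 0.022], "rotation": [0.0, 0.0, 0.0]}]
```

Call:
jog_arm(
  deltas=[
    {"gripper": 0.6,"offset": [0.0,0.0,0.023],"rotation": [0.0,0.0,0.0]},
    {"gripper": 0.6,"offset": [0.001,0.0,0.023],"rotation": [0.0,0.0,0.0]},
    {"gripper": 0.6,"offset": [0.0,0.0,0.023],"rotation": [-0.1,0.0,-0.1]},
    {"gripper": 0.6,"offset": [0.001,0.0,0.022],"rotation": [0.0,0.0,0.0]},
    {"gripper": 0.6,"offset": [0,0,0],"rotation": [0,0,0]},
    {"gripper": 0,"offset": [0,0,0],"rotation": [0,0,0]},
    {"gripper": 0,"offset": [0,0,0],"rotation": [0,0,0]},
    {"gripper": 0,"offset": [0,0,0],"rotation": [0,0,0]},
    {"gripper": 0,"offset": [0,0,0],"rotation": [0,0,0]},
    {"gripper": 0,"offset": [0,0,0],"rotation": [0,0,0]},
  ],
  newtons=90,
)

```text
clock: 27.35
position: [0.565, 0.031, 0.0411]
ee_rot: [0.756, 0.655, 0.002, 0.001]
ft_force: [-3.5, -1.9, 9.6]
grip_width: 0.221
grasp_force: 88.0
```

```bash
python3 -c "
from h import *
state()"
```

```text
t 27.35 pos [0.565  0.031  0.0411] Rm [[0.142, 0.99, 0.004], [0.99, -0.142, 0.001], [0.001, 0.003, -1.0]] g 0.22095137086985592 F [-3.5 -1.9  9.6] q [-0.37  0.38  0.28  1.83 -0.12  0.95 -0.18]
```

```bash
cat > hook.py <<'E'
from h import *
hk=np.array([-.128,.022,.030]); E0=np.array([.4896,-.4115,.2797]); Hg=np.array([.504,-.308,.145]); xc=np.array([-.1054,-.9944,0]); yc=np.array([.9944,-.1054,0]); zc=np.array([0,0,1.])
MM=down(-6.05)
def eye(phi): return Hg-.172*np.cos(phi)*xc+.172*np.sin(phi)*zc+.004*(np.sin(phi)*xc+np.cos(phi)*zc)
def tcp(h): return np.array(h)-MM@hk
E
python3 - <<'E'
from hook import *
print(eye(2.21),E0)
A=tcp(E0-.045*yc+[0,0,.045]);B=tcp(E0-.045*yc);print(A,B)
p=np.array(manip.get_obs()['position'])
s=plan([([p[0],p[1],.06],down(-8.1),1),([p[0],p[1],.355],down(-8.1),7)],0)
s=plan([(A,MM,9)],0,s)
E
```

```text
[ 0.49284678 -0.41322543  0.280656  ] [ 0.4896 -0.4115  0.2797]
[ 0.43646526 -0.2771512   0.3547    ] [ 0.43646526 -0.2771512   0.3097    ]
8
[{"gripper": 0, "offset": [0.0, 0.0, -0.019], "rotation": [0.2, -0.1, -0.1]}, {"gripper": 0, "offset": [0.0, 0.0, -0.042], "rotation": [0.0, 0.0, 0.0]}, {"gripper": 0, "offset": [0.0, 0.0, -0.042], "rotation": [0.0, 0.0, 0.0]}, {"gripper": 0, "offset": [0.0, 0.0, -0.042], "rotation": [0.0, 0.0, 0.0]}, {"gripper": 0, "offset": [0.0, 0.0, -0.043], "rotation": [0.0, 0.0, 0.0]}, {"gripper": 0, "offset": [0.0, 0.0, -0.042], "rotation": [0.0, 0.0, 0.0]}, {"gripper": 0, "offset": [0.0, 0.0, -0.042], "rotation": [0.0, 0.0, 0.0]}, {"gripper": 0, "offset": [0.0, 0.0, -0.042], "rotation": [0.0, 0.0, 0.0]}]
9
[{"gripper": 0, "offset": [-0.036, -0.009, 0.0], "rotation": [0.0, 0.0, -0.2]}, {"gripper": 0, "offset": [-0.036, -0.01, 0.0], "rotation": [0.0, 0.0, -0.3]}, {"gripper": 0, "offset": [-0.036, -0.009, 0.0], "rotation": [0.0, 0.0, -0.2]}, {"gripper": 0, "offset": [-0.035, -0.01, 0.0], "rotation": [0.0, 0.0, -0.2]}, {"gripper": 0, "offset": [-0.036, -0.01, 0.0], "rotation": [0.0, 0.0, -0.2]}, {"gripper": 0, "offset": [-0.036, -0.01, 0.0], "rotation": [0.0, 0.0, -0.3]}, {"gripper": 0, "offset": [-0.036, -0.01, 0.0], "rotation": [0.0, 0.0, -0.2]}, {"gripper": 0, "offset": [-0.035, -0.011, 0.0], "rotation": [0.0, 0.0, -0.2]}, {"gripper": 0, "offset": [-0.036, -0.01, 0.0], "rotation": [0.0, 0.0, -0.2]}]
```

Call:
jog_arm(
  deltas=[
    {"gripper": 0,"offset": [0.0,0.0,-0.019],"rotation": [0.2,-0.1,-0.1]},
    {"gripper": 0,"offset": [0.0,0.0,-0.042],"rotation": [0.0,0.0,0.0]},
    {"gripper": 0,"offset": [0.0,0.0,-0.042],"rotation": [0.0,0.0,0.0]},
    {"gripper": 0,"offset": [0.0,0.0,-0.042],"rotation": [0.0,0.0,0.0]},
    {"gripper": 0,"offset": [0.0,0.0,-0.043],"rotation": [0.0,0.0,0.0]},
    {"gripper": 0,"offset": [0.0,0.0,-0.042],"rotation": [0.0,0.0,0.0]},
    {"gripper": 0,"offset": [0.0,0.0,-0.042],"rotation": [0.0,0.0,0.0]},
    {"gripper": 0,"offset": [0.0,0.0,-0.042],"rotation": [0.0,0.0,0.0]},
    {"gripper": 0,"offset": [-0.036,-0.009,0.0],"rotation": [0.0,0.0,-0.2]},
    {"gripper": 0,"offset": [-0.036,-0.01,0.0],"rotation": [0.0,0.0,-0.3]},
    {"gripper": 0,"offset": [-0.036,-0.009,0.0],"rotation": [0.0,0.0,-0.2]},
    {"gripper": 0,"offset": [-0.035,-0.01,0.0],"rotation": [0.0,0.0,-0.2]},
    {"gripper": 0,"offset": [-0.036,-0.01,0.0],"rotation": [0.0,0.0,-0.2]},
    {"gripper": 0,"offset": [-0.036,-0.01,0.0],"rotation": [0.0,0.0,-0.3]},
    {"gripper": 0,"offset": [-0.036,-0.01,0.0],"rotation": [0.0,0.0,-0.2]},
    {"gripper": 0,"offset": [-0.035,-0.011,0.0],"rotation": [0.0,0.0,-0.2]},
    {"gripper": 0,"offset": [-0.036,-0.01,0.0],"rotation": [0.0,0.0,-0.2]},
    {"gripper": 0,"offset": [0,0,0],"rotation": [0,0,0]},
    {"gripper": 0,"offset": [0,0,0],"rotation": [0,0,0]},
    {"gripper": 0,"offset": [0,0,0],"rotation": [0,0,0]},
  ],
)

```text
clock: 29.35
position: [0.4366, -0.2762, 0.3537]
ee_rot: [0.743, 0.669, -0.001, -0.001]
ft_force: [0.5, 0.8, -1.4]
grip_width: 0.224
grasp_force: 88.8
```

Run:
```python
from hook import *
o=state();p=np.array(o['position']);M=R.from_quat(o['ee_rot']).as_matrix()
h=p+M@hk;tip=p+M@(hk+[0,.025,0]);ball=p+M@(hk-[0,.022,0]);print('pred hook',h,'tip',tip,'ball',ball)
plan([(tcp(E0-.045*yc),MM,3)],0)
im,ct=snap('top','top3.png');sd,cs=snap('side','side3.png')
for n,i,c in(('top',im,ct),('side',sd,cs)):
    print(n,'tip,ball,eye',proj(c,[tip,ball,E0]).round(1).tolist())
a=cv2.resize(im[150:220,350:450],(800,560)[:2] if 0 else (560,392),interpolation=cv2.INTER_CUBIC)
b=cv2.resize(sd[50:130,230:330],(500,400) if 0 else (260,208),interpolation=cv2.INTER_CUBIC)
oo=np.zeros((600,800,3),np.uint8);oo[:280,:400]=cv2.resize(im[150:220,350:450],(400,280),interpolation=cv2.INTER_CUBIC);oo[:320,400:]=cv2.resize(sd[50:130,230:330],(400,320),interpolation=cv2.INTER_CUBIC)
cv2.imwrite('pics/c3.png',oo[:320])
```

```text
t 29.35 pos [ 0.4366 -0.2762  0.3537] Rm [[0.104, 0.995, -0.003], [0.995, -0.104, -0.001], [-0.001, -0.002, -1.0]] g 0.2239550029402763 F [ 0.5  0.8 -1.4] q [-0.08  0.04  0.58  1.54 -0.02  1.57  0.39]
pred hook [ 0.44503313 -0.40577295  0.32373023] tip [ 0.4698966  -0.40838141  0.32366954] ball [ 0.42315327 -0.40347751  0.32378363]
3
[{"gripper": 0, "offset": [0.0, 0.0, 0.015], "rotation": [0.0, 0.0, 0.0]}, {"gripper": 0, "offset": [-0.001, 0.0, 0.014], "rotation": [-0.1, 0.0, 0.0]}, {"gripper": 0, "offset": [0.0, 0.0, 0.015], "rotation": [0.0, 0.1, 0.1]}]
top tip,ball,eye [[421.1, 199.0], [420.2, 220.4], [412.7, 192.0]]
side tip,ball,eye [[290.3, 72.3], [305.2, 72.7], [283.9, 86.6]]
```

Call:
jog_arm(
  deltas=[
    {"gripper": 0,"offset": [0.0,0.0,0.015],"rotation": [0.0,0.0,0.0]},
    {"gripper": 0,"offset": [-0.001,0.0,0.014],"rotation": [-0.1,0.0,0.0]},
    {"gripper": 0,"offset": [0.0,0.0,0.015],"rotation": [0.0,0.1,0.1]},
    {"gripper": 0,"offset": [0,0,0],"rotation": [0,0,0]},
    {"gripper": 0,"offset": [0,0,0],"rotation": [0,0,0]},
    {"gripper": 0,"offset": [0,0,0],"rotation": [0,0,0]},
  ],
)

```text
clock: 30.05
position: [0.4363, -0.2781, 0.3099]
ee_rot: [0.744, 0.668, -0.0, -0.0]
ft_force: [-0.1, -0.3, -0.6]
grip_width: 0.224
grasp_force: 88.8
```

Run:
```python
from hook import *
o=state();p=np.array(o['position']);M=R.from_quat(o['ee_rot']).as_matrix()
h=p+M@hk;tip=p+M@(hk+[0,.025,0]);ball=p+M@(hk-[0,.022,0]);print('pred hook',h)
im,ct=snap('top','top4.png');sd,cs=snap('side','side4.png')
for n,i,c in(('top',im,ct),('side',sd,cs)): print(n,'tip,ball,eye',proj(c,[tip,ball,E0]).round(1).tolist())
oo=np.zeros((360,800,3),np.uint8);oo[:360,:400]=cv2.resize(im[160:232,370:450],(400,360),interpolation=cv2.INTER_CUBIC);oo[:360,400:]=cv2.resize(sd[50:122,250:330],(400,360),interpolation=cv2.INTER_CUBIC)
cv2.imwrite('pics/c4.png',oo)
```

```text
t 30.05 pos [ 0.4363 -0.2781  0.3099] Rm [[0.107, 0.994, -0.001], [0.994, -0.107, 0.0], [0.0, -0.001, -1.0]] g 0.2243355651463452 F [-0.1 -0.3 -0.6] q [-0.08  0.04  0.58  1.62 -0.02  1.48  0.4 ]
pred hook [ 0.44448881 -0.40768828  0.2798371 ]
top tip,ball,eye [[412.7, 200.7], [411.8, 221.0], [412.7, 192.0]]
side tip,ball,eye [[290.2, 86.8], [304.9, 87.4], [283.9, 86.6]]
```

View pics/c4.png

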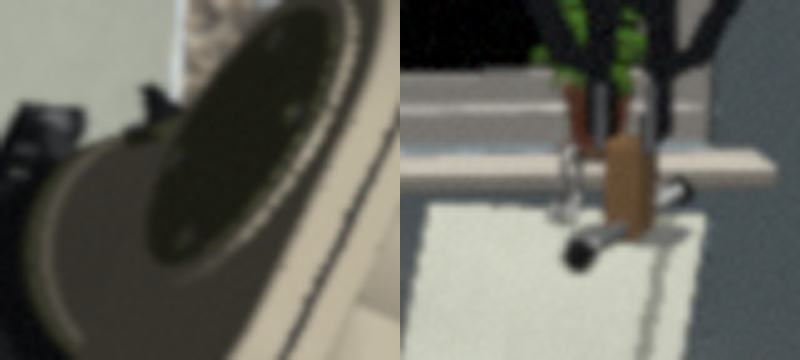

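Run:
```python
from hook import *
o=state();p=np.array(o['position']);M=R.from_quat(o['ee_rot']).as_matrix()
cs=W2C('side')
print('grip,tail,head pred',proj(cs,[p+M@[.002,0,.011],p+M@[.116,0,.030],p+M@[-.128,0,.030]]).round(1).tolist(),'meas grip 296.2,87.6? tail 285.4,101 head 307,88')
im=cv2.imread('pics/side4.png'); g=cv2.cvtColor(im,cv2.COLOR_BGR2GRAY)
for n,(u0,u1,v0,v1) in dict(tail=(278,293,94,108),head=(302,313,82,94)).items():
    q=g[v0:v1,u0:u1]; m=q<55; ys,xs=np.nonzero(m); print(n,m.sum(),xs.mean()+u0,ys.mean()+v0, xs.min()+u0,xs.max()+u0,ys.min()+v0,ys.max()+v0)
```

```text
t 30.15 pos [ 0.4363 -0.2781  0.3098] Rm [[0.107, 0.994, -0.001], [0.994, -0.107, 0.0], [0.0, -0.001, -1.0]] g 0.22017379440333681 F [ 0.7 -0.5 -1.9] q [-0.08  0.04  0.58  1.62 -0.02  1.48  0.4 ]
grip,tail,head pred [[294.5, 87.3], [283.1, 101.4], [304.9, 87.4]] meas grip 296.2,87.6? tail 285.4,101 head 307,88
tail 14 285.2857142857143 100.5 284 287 99 102
head 6 307.1666666666667 88.5 306 308 87 90
```

The side view shows the ring at (570,184) and the pole head ball at (685,190). The hook is about 2 mm low and 5 mm short along the prong. I'll raise it slightly and insert.

Call:
jog_arm(
  deltas=[
    {"gripper": 0,"offset": [0,0,-0.002],"rotation": [0,0,0]},
    {"gripper": 0,"offset": [0,0.008,0],"rotation": [0,0,0]},
    {"gripper": 0,"offset": [0,0.008,0],"rotation": [0,0,0]},
    {"gripper": 0,"offset": [0,0.008,0],"rotation": [0,0,0]},
    {"gripper": 0,"offset": [0,0.008,0],"rotation": [0,0,0]},
    {"gripper": 0,"offset": [0,0.006,0],"rotation": [0,0,0]},
    {"gripper": 0,"offset": [0,0,0],"rotation": [0,0,0]},
    {"gripper": 0,"offset": [0,0,0],"rotation": [0,0,0]},
  ],
)

```text
clock: 30.95
position: [0.4738, -0.2822, 0.3109]
ee_rot: [0.744, 0.668, -0.001, -0.001]
ft_force: [0.2, 0.8, -2.0]
grip_width: 0.218
grasp_force: 88.8
```

```bash
cat > arc.py <<'E'
from hook import *
import sys
def arc(p0,p1,n,lead=0.):
    """rows from phi p0 to p1; lead: tangential overshoot (m) in closing direction"""
    w=[]
    for f in np.linspace(p0,p1,n+1)[1:]:
        t=-( .172*np.sin(f)*xc+.172*np.cos(f)*zc); t/=np.linalg.norm(t)  # d(eye)/d(-phi)
        w.append((tcp(eye(f)+lead*t-.0*yc),MM,1))
    return w
def flap():
    cs=W2C('side');sd,_=snap('side');g=cv2.cvtColor(sd,cv2.COLOR_BGR2GRAY).astype(float)
    best=[]
    for f in np.arange(0,2.31,.05):
        c=[eye(f)-.022*(-np.cos(f)*xc+np.sin(f)*zc)+s*yc for s in(.06,.07,.08)]
        best.append((round(f,2),proj(cs,c).round(0).tolist()))
    return sd,best
E
python3 - <<'E'
from arc import *
o=state();p=np.array(o['position']);M=R.from_quat(o['ee_rot']).as_matrix();print('hook',p+M@hk, 'eye',E0)
s=plan([(p+M@[0,.010,0],M,2)],0)
s=plan(arc(2.21,1.85,6,.006),0,s)
sd,cs=snap('side','side5.png');g=cv2.cvtColor(sd,cv2.COLOR_BGR2GRAY)
for u in(258,262,266): print(u,g[70:110,u].tolist())
E
```

```text
t 30.95 pos [ 0.4738 -0.2822  0.3109] Rm [[0.107, 0.994, -0.002], [0.994, -0.107, 0.0], [0.0, -0.002, -1.0]] g 0.21832768886595275 F [ 0.2  0.8 -2. ] q [-0.07  0.14  0.59  1.54 -0.08  1.49  0.42]
hook [ 0.4818932  -0.41180784  0.28083945] eye [ 0.4896 -0.4115  0.2797]
2
[{"gripper": 0, "offset": [0.0, 0.005, 0.0], "rotation": [0.0, 0.0, 0.0]}, {"gripper": 0, "offset": [0.0, 0.005, 0.0], "rotation": [0.0, 0.0, 0.0]}]
6
[{"gripper": 0, "offset": [0.013, 0.001, -0.009], "rotation": [-0.1, 0.0, -0.1]}, {"gripper": 0, "offset": [0.009, 0.0, -0.005], "rotation": [0.0, 0.0, 0.0]}, {"gripper": 0, "offset": [0.009, 0.0, -0.005], "rotation": [0.0, 0.0, 0.0]}, {"gripper": 0, "offset": [0.01, 0.0, -0.004], "rotation": [0.0, 0.0, 0.0]}, {"gripper": 0, "offset": [0.009, 0.0, -0.004], "rotation": [0.0, 0.0, 0.0]}, {"gripper": 0, "offset": [0.01, 0.0, -0.003], "rotation": [0.0, 0.0, 0.0]}]
258 [130, 150, 142, 126, 118, 118, 118, 117, 121, 132, 149, 182, 192, 193, 179, 134, 108, 96, 84, 82, 122, 182, 204, 207, 207, 204, 206, 208, 206, 204, 205, 203, 204, 206, 203, 201, 202, 201, 203, 203]
262 [132, 155, 141, 122, 117, 116, 117, 115, 121, 137, 160, 186, 192, 193, 177, 133, 108, 97, 86, 85, 124, 185, 204, 206, 207, 206, 208, 208, 206, 207, 205, 209, 204, 205, 204, 204, 206, 207, 204, 203]
266 [141, 164, 144, 120, 117, 115, 115, 116, 124, 135, 152, 183, 193, 192, 177, 133, 109, 102, 83, 81, 107, 156, 197, 206, 205, 205, 208, 208, 207, 205, 207, 208, 205, 205, 205, 204, 204, 204, 203, 202]
```

Call:
jog_arm(
  deltas=[
    {"gripper": 0,"offset": [0.0,0.005,0.0],"rotation": [0,0,0]},
    {"gripper": 0,"offset": [0.0,0.005,0.0],"rotation": [0,0,0]},
    {"gripper": 0,"offset": [0,0,0],"rotation": [0,0,0]},
    {"gripper": 0,"offset": [0,0,0],"rotation": [0,0,0]},
    {"gripper": 0,"offset": [0,0,0],"rotation": [0,0,0]},
    {"gripper": 0,"offset": [0.013,0,-0.009],"rotation": [0,0,0]},
    {"gripper": 0,"offset": [0.009,0.0,-0.005],"rotation": [0.0,0.0,0.0]},
    {"gripper": 0,"offset": [0.009,0.0,-0.005],"rotation": [0.0,0.0,0.0]},
    {"gripper": 0,"offset": [0.01,0.0,-0.004],"rotation": [0.0,0.0,0.0]},
    {"gripper": 0,"offset": [0.009,0.0,-0.004],"rotation": [0.0,0.0,0.0]},
    {"gripper": 0,"offset": [0.01,0.0,-0.003],"rotation": [0.0,0.0,0.0]},
    {"gripper": 0,"offset": [0,0,0],"rotation": [0,0,0]},
    {"gripper": 0,"offset": [0,0,0],"rotation": [0,0,0]},
  ],
)

```text
clock: 32.3
position: [0.4903, -0.2233, 0.3411]
ee_rot: [0.744, 0.668, -0.0, -0.001]
ft_force: [-0.6, -0.4, -1.5]
grip_width: 0.223
grasp_force: 88.8
```

Run:
```python
from arc import *
o=state();p=np.array(o['position']);M=R.from_quat(o['ee_rot']).as_matrix();print('hook',p+M@hk, 'eye(1.85)',eye(1.85))
sd,cs=snap('side','side6.png');g=cv2.cvtColor(sd,cv2.COLOR_BGR2GRAY)
for u in(258,262): print(u,g[64:100,u].tolist())
for f in(2.21,2.0,1.9,1.85,1.8): print(f,proj(cs,[eye(f),eye(f)-.022*(-np.cos(f)*xc+np.sin(f)*zc)+.07*yc]).round(1).tolist())
```

```text
t 32.3 pos [ 0.4903 -0.2233  0.3411] Rm [[0.107, 0.994, -0.001], [0.994, -0.107, 0.001], [0.001, -0.001, -1.0]] g 0.22261347374312696 F [-0.6 -0.4 -1.5] q [-0.15  0.1   0.54  1.51 -0.05  1.55  0.28]
hook [ 0.49845163 -0.35290249  0.31095632] eye(1.85) [ 0.49859861 -0.35895964  0.30923697]
258 [71, 120, 120, 115, 116, 120, 132, 150, 144, 125, 119, 115, 119, 117, 121, 131, 148, 180, 193, 194, 179, 137, 125, 145, 127, 91, 63, 44, 44, 66, 109, 148, 164, 168, 168, 164]
262 [71, 119, 119, 114, 115, 117, 133, 155, 140, 122, 117, 117, 115, 117, 124, 136, 159, 186, 193, 192, 176, 133, 117, 122, 109, 74, 41, 23, 29, 46, 90, 138, 164, 166, 167, 167]
2.21 [[283.0, 86.2], [260.7, 91.5]]
2.0 [[280.3, 81.2], [257.9, 87.4]]
1.9 [[278.9, 79.6], [256.4, 86.1]]
1.85 [[278.1, 79.0], [255.6, 85.6]]
1.8 [[277.3, 78.6], [254.8, 85.2]]
```

Run:
```python
from arc import *
s=plan(arc(1.85,.7,18,.008),0)
```

```text
18
[{"gripper": 0, "offset": [0.013, 0.001, -0.003], "rotation": [-0.1, 0.0, -0.1]}, {"gripper": 0, "offset": [0.011, 0.0, -0.002], "rotation": [0.0, 0.0, 0.0]}, {"gripper": 0, "offset": [0.011, 0.0, -0.001], "rotation": [0.0, 0.0, 0.0]}, {"gripper": 0, "offset": [0.011, 0.0, 0.0], "rotation": [0.0, 0.0, 0.0]}, {"gripper": 0, "offset": [0.011, 0.0, 0.0], "rotation": [0.0, 0.0, 0.0]}, {"gripper": 0, "offset": [0.011, 0.0, 0.001], "rotation": [0.0, 0.0, 0.0]}, {"gripper": 0, "offset": [0.01, 0.0, 0.002], "rotation": [0.0, 0.0, 0.0]}, {"gripper": 0, "offset": [0.011, 0.0, 0.002], "rotation": [0.0, 0.0, 0.0]}, {"gripper": 0, "offset": [0.011, 0.0, 0.004], "rotation": [0.0, 0.0, 0.0]}, {"gripper": 0, "offset": [0.01, 0.0, 0.003], "rotation": [0.0, 0.0, 0.0]}, {"gripper": 0, "offset": [0.01, 0.0, 0.005], "rotation": [0.0, 0.0, 0.0]}, {"gripper": 0, "offset": [0.01, 0.0, 0.005], "rotation": [0.0, 0.0, 0.0]}, {"gripper": 0, "offset": [0.009, 0.0, 0.006], "rotation": [0.0, 0.0, 0.0]}, {"gripper": 0, "offset": [0.009, 0.0, 0.006], "rotation": [0.0, 0.0, 0.0]}, {"gripper": 0, "offset": [0.009, 0.0, 0.007], "rotation": [0.0, 0.0, 0.0]}, {"gripper": 0, "offset": [0.008, 0.0, 0.007], "rotation": [0.0, 0.0, 0.0]}, {"gripper": 0, "offset": [0.008, 0.0, 0.008], "rotation": [0.0, 0.0, 0.0]}, {"gripper": 0, "offset": [0.007, 0.0, 0.008], "rotation": [0.0, 0.0, 0.0]}]
```

Call:
jog_arm(
  deltas=[
    {"gripper": 0,"offset": [0.013,0.001,-0.003],"rotation": [0,0.0,0]},
    {"gripper": 0,"offset": [0.011,0.0,-0.002],"rotation": [0.0,0.0,0.0]},
    {"gripper": 0,"offset": [0.011,0.0,-0.001],"rotation": [0.0,0.0,0.0]},
    {"gripper": 0,"offset": [0.011,0.0,0.0],"rotation": [0.0,0.0,0.0]},
    {"gripper": 0,"offset": [0.011,0.0,0.0],"rotation": [0.0,0.0,0.0]},
    {"gripper": 0,"offset": [0.011,0.0,0.001],"rotation": [0.0,0.0,0.0]},
    {"gripper": 0,"offset": [0.01,0.0,0.002],"rotation": [0.0,0.0,0.0]},
    {"gripper": 0,"offset": [0.011,0.0,0.002],"rotation": [0.0,0.0,0.0]},
    {"gripper": 0,"offset": [0.011,0.0,0.004],"rotation": [0.0,0.0,0.0]},
    {"gripper": 0,"offset": [0.01,0.0,0.003],"rotation": [0.0,0.0,0.0]},
    {"gripper": 0,"offset": [0.01,0.0,0.005],"rotation": [0.0,0.0,0.0]},
    {"gripper": 0,"offset": [0.01,0.0,0.005],"rotation": [0.0,0.0,0.0]},
    {"gripper": 0,"offset": [0.009,0.0,0.006],"rotation": [0.0,0.0,0.0]},
    {"gripper": 0,"offset": [0.009,0.0,0.006],"rotation": [0.0,0.0,0.0]},
    {"gripper": 0,"offset": [0.009,0.0,0.007],"rotation": [0.0,0.0,0.0]},
    {"gripper": 0,"offset": [0.008,0.0,0.007],"rotation": [0.0,0.0,0.0]},
    {"gripper": 0,"offset": [0.008,0.0,0.008],"rotation": [0.0,0.0,0.0]},
    {"gripper": 0,"offset": [0.007,0.0,0.008],"rotation": [0.0,0.0,0.0]},
    {"gripper": 0,"offset": [0,0,0],"rotation": [0,0,0]},
  ],
)

```text
clock: 34.25
position: [0.5099, -0.0434, 0.2817]
ee_rot: [0.744, 0.669, -0.001, -0.001]
ft_force: [0.6, -0.1, -1.5]
grip_width: 0.224
grasp_force: 88.8
```

Run:
```python
from arc import *
o=state();p=np.array(o['position']);M=R.from_quat(o['ee_rot']).as_matrix();print('hook',p+M@hk, 'eye(.7)',eye(.7))
sd,cs=snap('side','side7.png');g=cv2.cvtColor(sd,cv2.COLOR_BGR2GRAY)
for f in(.9,.8,.7,.6,0): print(f,proj(cs,[eye(f)-.022*(-np.cos(f)*xc+np.sin(f)*zc)+s*yc for s in(.08,-.08)]).round(1).tolist())
g0=cv2.cvtColor(cv2.imread('pics/side5.png'),cv2.COLOR_BGR2GRAY)
# what occupies old flap area now
print('old flap area before/after',g0[95:130,255:300].mean(),g[95:130,255:300].mean())
for u in(250,258,300): print(u,g[80:160:2,u].tolist())
s=plan(arc(.7,0.,11,.010),0)
```

```text
t 34.25 pos [ 0.5099 -0.0434  0.2817] Rm [[0.106, 0.994, -0.004], [0.994, -0.106, 0.001], [0.0, -0.004, -1.0]] g 0.22404978606252612 F [ 0.6 -0.1 -1.5] q [-0.35  0.05  0.36  1.68 -0.02  1.43 -0.09]
hook [ 0.5181734  -0.17300007  0.25154191] eye(.7) [ 0.51759407 -0.17974628  0.25886481]
0.9 [[236.0, 100.8], [291.5, 104.0]]
0.8 [[234.6, 105.0], [290.3, 108.4]]
0.7 [[233.2, 109.6], [289.1, 113.2]]
0.6 [[232.1, 114.5], [288.1, 118.4]]
0 [[229.1, 146.7], [284.6, 152.0]]
old flap area before/after 190.74031746031747 92.25333333333333
250 [141, 164, 153, 101, 87, 74, 75, 72, 76, 74, 78, 85, 85, 83, 83, 83, 83, 82, 81, 83, 81, 81, 81, 84, 88, 94, 98, 139, 125, 119, 120, 119, 119, 119, 120, 186, 124, 123, 124, 122]
258 [34, 18, 22, 16, 26, 45, 54, 54, 55, 49, 70, 81, 102, 106, 108, 99, 85, 131, 162, 98, 93, 102, 112, 114, 96, 96, 95, 96, 110, 116, 119, 118, 119, 119, 119, 138, 143, 126, 126, 126]
300 [159, 202, 154, 109, 86, 80, 82, 83, 82, 83, 82, 82, 83, 81, 84, 83, 84, 84, 86, 82, 82, 87, 74, 56, 59, 69, 86, 97, 96, 123, 145, 174, 107, 98, 99, 97, 97, 96, 99, 107]
11
[{"gripper": 0, "offset": [0.007, 0.0, 0.01], "rotation": [-0.2, 0.0, -0.1]}, {"gripper": 0, "offset": [0.006, 0.0, 0.009], "rotation": [0.0, 0.0, 0.0]}, {"gripper": 0, "offset": [0.005, 0.0, 0.01], "rotation": [0.0, 0.0, 0.0]}, {"gripper": 0, "offset": [0.005, 0.0, 0.01], "rotation": [0.0, 0.0, 0.0]}, {"gripper": 0, "offset": [0.004, 0.0, 0.01], "rotation": [0.0, 0.0, 0.0]}, {"gripper": 0, "offset": [0.003, 0.0, 0.01], "rotation": [0.0, 0.0, 0.0]}, {"gripper": 0, "offset": [0.003, 0.0, 0.011], "rotation": [0.0, 0.0, 0.0]}, {"gripper": 0, "offset": [0.002, 0.0, 0.011], "rotation": [0.0, 0.0, 0.0]}, {"gripper": 0, "offset": [0.001, 0.0, 0.011], "rotation": [0.0, 0.0, 0.0]}, {"gripper": 0, "offset": [0.001, 0.0, 0.01], "rotation": [0.0, 0.0, 0.0]}, {"gripper": 0, "offset": [0.0, 0.0, 0.011], "rotation": [0.0, 0.0, 0.0]}]
```

Call:
jog_arm(
  deltas=[
    {"gripper": 0,"offset": [0.007,0.0,0.01],"rotation": [-0.1,0.0,0]},
    {"gripper": 0,"offset": [0.006,0.0,0.009],"rotation": [0.0,0.0,0.0]},
    {"gripper": 0,"offset": [0.005,0.0,0.01],"rotation": [0.0,0.0,0.0]},
    {"gripper": 0,"offset": [0.005,0.0,0.01],"rotation": [0.0,0.0,0.0]},
    {"gripper": 0,"offset": [0.004,0.0,0.01],"rotation": [0.0,0.0,0.0]},
    {"gripper": 0,"offset": [0.003,0.0,0.01],"rotation": [0.0,0.0,0.0]},
    {"gripper": 0,"offset": [0.003,0.0,0.011],"rotation": [0.0,0.0,0.0]},
    {"gripper": 0,"offset": [0.002,0.0,0.011],"rotation": [0.0,0.0,0.0]},
    {"gripper": 0,"offset": [0.001,0.0,0.009],"rotation": [0.0,0.0,0.0]},
    {"gripper": 0,"offset": [0.001,0.0,0.008],"rotation": [0.0,0.0,0.0]},
    {"gripper": 0,"offset": [0.0,0.0,0.008],"rotation": [0.0,0.0,0.0]},
    {"gripper": 0,"offset": [0,0,0],"rotation": [0,0,0]},
    {"gripper": 0,"offset": [0,0,0],"rotation": [0,0,0]},
  ],
)

```text
clock: 35.6
position: [0.5144, -0.008, 0.1772]
ee_rot: [0.744, 0.668, 0.0, -0.0]
ft_force: [0.6, -0.4, -1.2]
grip_width: 0.22
grasp_force: 88.8
```

Run:
```python
from arc import *
o=state();p=np.array(o['position']);M=R.from_quat(o['ee_rot']).as_matrix();print('hook',p+M@hk, 'eye(0)',eye(0))
sd,cs=snap('side','side8.png');tp,ct=snap('top','top8.png')
f=tp.astype(int);mk=((f[...,2]>1.45*f[...,1])&(f[...,2]>45));mk[:,:290]=0
ref=cv2.imread('pics/top1.png').astype(int);m0=((ref[...,2]>1.45*ref[...,1])&(ref[...,2]>45));
print('lump px in chamber before/now',m0[180:225,290:350].sum(),mk[180:225,290:350].sum())
print('chamber colour before/now', [ [i[v,u].tolist() for i in (ref,f)] for u,v in((315,170),(330,170),(340,175),(335,215),(320,195),(345,200))])
```

```text
t 35.6 pos [ 0.5144 -0.008   0.1772] Rm [[0.108, 0.994, 0.0], [0.994, -0.108, 0.0], [0.0, 0.0, -1.0]] g 0.21973419198636013 F [ 0.6 -0.4 -1.2] q [-0.38  0.11  0.33  1.83 -0.04  1.21 -0.14]
hook [ 0.5225263  -0.13763666  0.14715189] eye(0) [ 0.5221288 -0.1369632  0.149    ]
lump px in chamber before/now 427 0
chamber colour before/now [[[86, 86, 82], [206, 198, 191]], [[87, 87, 83], [206, 198, 191]], [[87, 87, 83], [206, 198, 191]], [[87, 87, 83], [206, 197, 190]], [[79, 80, 81], [206, 198, 191]], [[161, 156, 151], [206, 198, 191]]]
```

The flap now covers the chamber. I'll press down until it seats.

Call:
jog_arm(
  deltas=[
    {"gripper": 0,"offset": [0,0,0.004],"rotation": [0,0,0]},
    {"gripper": 0,"offset": [0,0,0.004],"rotation": [0,0,0]},
    {"gripper": 0,"offset": [0,0,0.003],"rotation": [0,0,0]},
    {"gripper": 0,"offset": [0,0,0],"rotation": [0,0,0]},
    {"gripper": 0,"offset": [0,0,0],"rotation": [0,0,0]},
  ],
)

```text
clock: 36.2
position: [0.5146, -0.0073, 0.1664]
ee_rot: [0.744, 0.668, 0.001, -0.0]
ft_force: [-1.0, 3.3, 2.4]
grip_width: 0.221
grasp_force: 89.2
```

Call:
jog_arm(
  deltas=[
    {"gripper": 0,"offset": [0,0,0.002],"rotation": [0,0,0]},
    {"gripper": 0,"offset": [0,0,0.002],"rotation": [0,0,0]},
    {"gripper": 0,"offset": [0,0,0],"rotation": [0,0,0]},
    {"gripper": 0,"offset": [0,0,0],"rotation": [0,0,0]},
    {"gripper": 0,"offset": [0,0,0],"rotation": [0,0,0]},
  ],
)

```text
clock: 36.7
position: [0.5148, -0.0064, 0.1628]
ee_rot: [0.744, 0.669, 0.001, -0.0]
ft_force: [0.0, 8.1, 5.3]
grip_width: 0.221
grasp_force: 89.6
```

Run:
```python
from arc import *
o=state();p=np.array(o['position']);M=R.from_quat(o['ee_rot']).as_matrix();print('hook',p+M@hk, 'eye(0)',eye(0))
```

```text
t 36.7 pos [ 0.5148 -0.0064  0.1628] Rm [[0.106, 0.994, 0.001], [0.994, -0.106, 0.002], [0.002, 0.001, -1.0]] g 0.22078217613496393 F [0.  8.1 5.3] q [-0.38  0.13  0.33  1.85 -0.05  1.17 -0.14]
hook [ 0.52313151 -0.13597926  0.13251142] eye(0) [ 0.5221288 -0.1369632  0.149    ]
```

Call:
jog_arm(
  deltas=[
    {"gripper": 0,"offset": [0.001,0,-0.004],"rotation": [0,0,0]},
    {"gripper": 0,"offset": [0.001,0,-0.004],"rotation": [0,0,0]},
    {"gripper": 0,"offset": [0.001,0,-0.003],"rotation": [0,0,0]},
    {"gripper": 0,"offset": [0,0,0],"rotation": [0,0,0]},
    {"gripper": 0,"offset": [0,0,0],"rotation": [0,0,0]},
  ],
)

```text
clock: 37.2
position: [0.5146, -0.0051, 0.173]
ee_rot: [0.744, 0.668, 0.0, -0.0]
ft_force: [-0.4, 0.3, -1.3]
grip_width: 0.223
grasp_force: 88.8
```

Run:
```python
from arc import *
state()
im,ct=snap('top','top9.png');sd,cs=snap('side','side9.png')
# flap front edge in side view (free edge) : predicted row for phi 0 / .08 / .15 at s=+-.07
for f in(0,.04,.08,.15): print(f,'side',proj(cs,[eye(f)-.022*(-np.cos(f)*xc+np.sin(f)*zc)+s*yc for s in(.07,.04,-.07)]).round(1).tolist())
g=cv2.cvtColor(sd,cv2.COLOR_BGR2GRAY)
for u in(233,242,282): print(u,g[125:170,u].tolist())
```

```text
t 37.2 pos [ 0.5146 -0.0051  0.173 ] Rm [[0.108, 0.994, -0.0], [0.994, -0.108, 0.0], [0.0, -0.0, -1.0]] g 0.22304721694064278 F [-0.4  0.3 -1.3] q [-0.38  0.12  0.33  1.83 -0.04  1.2  -0.15]
0 side [[232.4, 147.0], [242.5, 147.9], [281.0, 151.7]]
0.04 side [[232.4, 144.9], [242.5, 145.8], [281.0, 149.5]]
0.08 side [[232.4, 142.7], [242.5, 143.7], [281.1, 147.2]]
0.15 side [[232.5, 138.9], [242.6, 139.8], [281.3, 143.3]]
233 [38, 38, 42, 42, 39, 34, 40, 37, 37, 37, 38, 37, 34, 34, 38, 43, 52, 79, 117, 132, 144, 135, 101, 78, 77, 77, 83, 102, 115, 121, 121, 121, 122, 123, 123, 122, 123, 124, 123, 124, 124, 127, 135, 129, 109]
242 [45, 44, 53, 53, 49, 49, 53, 48, 52, 73, 132, 198, 230, 232, 229, 227, 227, 227, 227, 227, 228, 226, 209, 151, 114, 105, 95, 96, 96, 99, 101, 94, 87, 86, 86, 83, 83, 86, 84, 83, 84, 86, 84, 84, 85]
282 [89, 88, 89, 88, 89, 87, 85, 80, 67, 90, 160, 226, 236, 238, 239, 239, 239, 238, 239, 240, 238, 239, 238, 238, 238, 236, 220, 160, 129, 127, 127, 128, 128, 130, 129, 128, 128, 130, 128, 128, 129, 130, 129, 128, 130]
```

The side view puts the flap's free edge at rows 148 and 152, matching the predictions for angle 0, so it is shut. I'll withdraw the hook and check that the scoop is still in place.

Call:
jog_arm(
  deltas=[
    {"gripper": 0,"offset": [0,-0.008,0],"rotation": [0,0,0]},
    {"gripper": 0,"offset": [0,-0.008,0],"rotation": [0,0,0]},
    {"gripper": 0,"offset": [0,-0.008,0],"rotation": [0,0,0]},
    {"gripper": 0,"offset": [0,-0.008,0],"rotation": [0,0,0]},
    {"gripper": 0,"offset": [0,-0.008,0],"rotation": [0,0,0]},
    {"gripper": 0,"offset": [0,-0.008,0],"rotation": [0,0,0]},
    {"gripper": 0,"offset": [0,-0.01,0],"rotation": [0,0,0]},
    {"gripper": 0,"offset": [0.03,0,-0.02],"rotation": [0,0,0]},
    {"gripper": 0,"offset": [0.04,0,-0.03],"rotation": [0,0,0]},
    {"gripper": 0,"offset": [0.04,0,-0.03],"rotation": [0,0,0]},
    {"gripper": 0,"offset": [0,0,0],"rotation": [0,0,0]},
  ],
)

```text
clock: 38.4
position: [0.4696, 0.1169, 0.2569]
ee_rot: [0.742, 0.671, 0.003, 0.0]
ft_force: [0.4, 0.1, -1.4]
grip_width: 0.219
grasp_force: 88.9
```

Run:
```python
from arc import *
o=state()
im,ct=snap('top','top10.png');sd,cs=snap('side','side10.png')
g=cv2.cvtColor(sd,cv2.COLOR_BGR2GRAY)
for u in(242,282): print('flap edge',u,g[140:156,u].tolist())
r=cv2.imread('pics/side2.png')
hp=proj(cs,[(.485,-.027,.074),(.403,-.01,.004),(.563,.031,.03)]);print(hp.round(1).tolist())
u,v=hp[0].astype(int); d=cv2.absdiff(r,sd)[v-15:v+30,u-12:u+40].mean(); print('scoop diff',d)
m=cv2.matchTemplate(sd[v-30:v+50,u-30:u+70],r[v-8:v+25,u-6:u+35],cv2.TM_CCOEFF_NORMED);print(cv2.minMaxLoc(m),'expect loc (24,22)')
s=plan([((.53,.031,.20),down(-8.1),4),((.564,.031,.10),down(-8.1),4),((.564,.031,.050),down(-8.1),3)],0)
```

```text
t 38.4 pos [0.4696 0.1169 0.2569] Rm [[0.1, 0.995, 0.006], [0.995, -0.1, 0.004], [0.004, 0.005, -1.0]] g 0.21883440180544164 F [ 0.4  0.1 -1.4] q [-0.52 -0.01  0.19  1.78  0.    1.36 -0.44]
flap edge 242 [120, 120, 119, 121, 134, 134, 135, 125, 104, 99, 102, 100, 95, 93, 91, 95]
flap edge 282 [238, 240, 239, 239, 239, 239, 239, 239, 239, 239, 237, 222, 163, 130, 127, 129]
[[257.7, 194.8], [288.8, 226.4], [221.1, 218.1]]
scoop diff 6.597435897435897
(-0.3157135248184204, 0.9851066470146179, (46, 47), (24, 22)) expect loc (24,22)
11
[{"gripper": 0, "offset": [-0.018, 0.017, 0.013], "rotation": [0.0, 0.0, 0.5]}, {"gripper": 0, "offset": [-0.019, 0.018, 0.014], "rotation": [0.0, 0.0, 0.5]}, {"gripper": 0, "offset": [-0.018, 0.018, 0.013], "rotation": [0.0, 0.0, 0.5]}, {"gripper": 0, "offset": [-0.017, 0.017, 0.014], "rotation": [0.1, 0.0, 0.6]}, {"gripper": 0, "offset": [0.001, 0.009, 0.025], "rotation": [0.0, 0.0, 0.0]}, {"gripper": 0, "offset": [0.001, 0.008, 0.025], "rotation": [0.0, 0.0, 0.0]}, {"gripper": 0, "offset": [0.001, 0.009, 0.025], "rotation": [0.0, 0.0, 0.0]}, {"gripper": 0, "offset": [0.001, 0.008, 0.024], "rotation": [0.0, 0.0, 0.0]}, {"gripper": 0, "offset": [0.0, 0.0, 0.017], "rotation": [0.0, 0.0, 0.0]}, {"gripper": 0, "offset": [0.0, 0.0, 0.017], "rotation": [0.0, 0.0, 0.0]}, {"gripper": 0, "offset": [0.0, 0.0, 0.016], "rotation": [0.0, 0.0, 0.0]}]
```

Call:
jog_arm(
  deltas=[
    {"gripper": 0,"offset": [-0.018,0.017,0.013],"rotation": [0.0,0.0,0.5]},
    {"gripper": 0,"offset": [-0.019,0.018,0.014],"rotation": [0.0,0.0,0.5]},
    {"gripper": 0,"offset": [-0.018,0.018,0.013],"rotation": [0.0,0.0,0.5]},
    {"gripper": 0,"offset": [-0.017,0.017,0.014],"rotation": [0.1,0.0,0.6]},
    {"gripper": 0,"offset": [0.001,0.009,0.025],"rotation": [0.0,0.0,0.0]},
    {"gripper": 0,"offset": [0.001,0.008,0.025],"rotation": [0.0,0.0,0.0]},
    {"gripper": 0,"offset": [0.001,0.009,0.025],"rotation": [0.0,0.0,0.0]},
    {"gripper": 0,"offset": [0.001,0.008,0.024],"rotation": [0.0,0.0,0.0]},
    {"gripper": 0,"offset": [0.0,0.0,0.017],"rotation": [0.0,0.0,0.0]},
    {"gripper": 0,"offset": [0.0,0.0,0.017],"rotation": [0.0,0.0,0.0]},
    {"gripper": 0,"offset": [0.0,0.0,0.014],"rotation": [0.0,0.0,0.0]},
    {"gripper": 0,"offset": [0,0,0],"rotation": [0,0,0]},
    {"gripper": 0,"offset": [0,0,0.004],"rotation": [0,0,0]},
    {"gripper": 0,"offset": [0,0,0.003],"rotation": [0,0,0]},
    {"gripper": 0,"offset": [0,0,0],"rotation": [0,0,0]},
    {"gripper": 0,"offset": [0,0,0],"rotation": [0,0,0]},
  ],
)

```text
clock: 40.1
position: [0.5639, 0.03, 0.0455]
ee_rot: [0.756, 0.654, -0.0, -0.001]
ft_force: [0.1, 0.0, -0.7]
grip_width: 0.218
grasp_force: 88.8
```

Call:
jog_arm(
  deltas=[
    {"gripper": 0,"offset": [0,0,0.002],"rotation": [0,0,0]},
    {"gripper": 0,"offset": [0,0,0.002],"rotation": [0,0,0]},
    {"gripper": 0,"offset": [0,0,0.001],"rotation": [0,0,0]},
    {"gripper": 0,"offset": [0,0,0],"rotation": [0,0,0]},
    {"gripper": 0,"offset": [0,0,0],"rotation": [0,0,0]},
  ],
)

```text
clock: 40.6
position: [0.5638, 0.0302, 0.0412]
ee_rot: [0.756, 0.654, -0.0, -0.001]
ft_force: [-6.3, -0.1, 13.1]
grip_width: 0.225
grasp_force: 90.6
```

Contact with the mat: release and retreat upward.

Call:
jog_arm(
  deltas=[
    {"gripper": 0,"offset": [0,0,-0.001],"rotation": [0,0,0]},
    {"gripper": 0.3,"offset": [0,0,0],"rotation": [0,0,0]},
    {"gripper": 0.55,"offset": [0,0,0],"rotation": [0,0,0]},
    {"gripper": 0.55,"offset": [0,0,0],"rotation": [0,0,0]},
    {"gripper": 0.55,"offset": [0,0,0],"rotation": [0,0,0]},
    {"gripper": 0.55,"offset": [0,0,-0.02],"rotation": [0,0,0]},
    {"gripper": 0.55,"offset": [0,0,-0.04],"rotation": [0,0,0]},
    {"gripper": 0.55,"offset": [0,0,-0.04],"rotation": [0,0,0]},
    {"gripper": 0.55,"offset": [0,0,-0.04],"rotation": [0,0,0]},
    {"gripper": 0.55,"offset": [0.04,0,-0.02],"rotation": [0,0,0]},
    {"gripper": 0.55,"offset": [0.045,0,0],"rotation": [0,0,0]},
    {"gripper": 0.55,"offset": [0.045,0,0],"rotation": [0,0,0]},
    {"gripper": 0.55,"offset": [0.045,0,0],"rotation": [0,0,0]},
    {"gripper": 0.55,"offset": [0.045,-0.02,0],"rotation": [0,0,0]},
    {"gripper": 0.55,"offset": [0,0,0],"rotation": [0,0,0]},
    {"gripper": 0.55,"offset": [0,0,0],"rotation": [0,0,0]},
  ],
)

```text
clock: 42.2
position: [0.575, 0.2519, 0.2008]
ee_rot: [0.755, 0.655, -0.001, -0.001]
ft_force: [0.8, -0.8, -0.9]
grip_width: 0.551
grasp_force: 0.0
```

Run:
```python
from arc import *
o=state()
im,ct=snap('top','top11.png');sd,cs=snap('side','side11.png')
r=cv2.imread('pics/side2.png');r0=cv2.imread('pics/side0.png')
def mt(a,b,box,n,pad=18):
    u0,u1,v0,v1=box;m=cv2.matchTemplate(b[v0-pad:v1+pad,u0-pad:u1+pad],a[v0:v1,u0:u1],cv2.TM_CCOEFF_NORMED);_,s,_,l=cv2.minMaxLoc(m);print(n,round(s,3),'shift',l[0]-pad,l[1]-pad)
mt(r0,sd,(196,248,200,248),'pole side'); mt(r,sd,(250,292,184,230),'scoop side')
mt(r0,sd,(163,184,218,258),'dropper+jar side'); mt(r0,sd,(312,336,178,194),'tin side')
t2=cv2.imread('pics/top2.png')
mt(t2,im,(192,278,165,190),'pole top');mt(t2,im,(228,268,198,236),'scoop top');mt(t2,im,(180,215,142,158),'bystanders top');mt(t2,im,(322,346,240,260),'tin top')
g=cv2.cvtColor(sd,cv2.COLOR_BGR2GRAY);print('flap edge',g[140:156,242].tolist(),g[140:156,282].tolist())
f=im[170,330],im[200,345];print(f)
```

```text
t 42.2 pos [0.575  0.2519 0.2008] Rm [[0.141, 0.99, -0.002], [0.99, -0.141, 0.0], [0.0, -0.002, -1.0]] g 0.5514341046994744 F [ 0.8 -0.8 -0.9] q [-0.64  0.35  0.19  1.49 -0.07  1.31 -0.58]
pole side 0.979 shift 1 0
scoop side 0.885 shift 12 4
dropper+jar side 0.996 shift 0 0
tin side 0.998 shift 0 0
pole top 0.969 shift 0 0
scoop top 0.897 shift -6 11
bystanders top 1.0 shift 0 0
tin top 0.666 shift -1 0
flap edge [243, 243, 243, 242, 242, 243, 242, 229, 172, 133, 127, 128, 129, 130, 129, 128] [243, 243, 244, 243, 243, 243, 243, 244, 244, 244, 241, 227, 169, 133, 133, 130]
(array([211, 203, 196], dtype=uint8), array([212, 203, 196], dtype=uint8))
```

The pole, bystanders and flap are fine. The scoop has been knocked by (−6,+11) px in the top view, so I'll check that it still stands upright over the mat.

Run:
```python
from h import *
ct=W2C('top');cs=W2C('side')
sd=cv2.imread('pics/side11.png');r=cv2.imread('pics/side2.png');tp=cv2.imread('pics/top11.png');t2=cv2.imread('pics/top2.png')
def wood(i,box):
    u0,u1,v0,v1=box;f=i[v0:v1,u0:u1].astype(int);h=cv2.cvtColor(i[v0:v1,u0:u1],cv2.COLOR_BGR2HSV)
    return h
def mt(a,b,box,n,pad=20):
    u0,u1,v0,v1=box;m=cv2.matchTemplate(b[v0-pad:v1+pad,u0-pad:u1+pad],a[v0:v1,u0:u1],cv2.TM_CCOEFF_NORMED);_,s,_,l=cv2.minMaxLoc(m);d=np.array(l)-pad;print(n,round(s,3),'shift',d);return d
hs=proj(cs,[(.485,-.027,.094),(.485,-.027,.034)]).round().astype(int);ht=proj(ct,[(.485,-.027,.094)]).round().astype(int)[0]
print(hs,ht)
(u,v),(ub,vb)=hs
a=mt(r,sd,(u-5,u+6,v-5,v+7),'handle top side'); b=mt(r,sd,(ub-6,ub+7,vb-8,vb+4),'handle low side'); c=mt(t2,tp,(ht[0]-7,ht[0]+8,ht[1]-4,ht[1]+5),'handle top, top cam')
p,e=tri(cs,hs[0]+a,ct,ht+c);p0,e0=tri(cs,hs[0],ct,ht);print('handle top pt now',p.round(4),e,'before',p0.round(4))
low=onz(cs,hs[1]+b,.034);print('low pt at z.034',low.round(4))
# pan mask (bright grey) min area rect in top
f=tp.astype(int)[195:255,200:285];m=((f.min(2)>150)&(f.max(2)-f.min(2)<35)).astype(np.uint8)
n,l,st,cc=cv2.connectedComponentsWithStats(m);i=1+np.argmax(st[1:,4]);cn=max(cv2.findContours((l==i).astype(np.uint8),0,2)[0],key=len);rr=cv2.minAreaRect(cn);print('pan rect',st[i].tolist(),rr,[onz(ct,q+[200,195],.006).round(3).tolist() for q in cv2.boxPoints(rr)])
```

```text
[[258 187]
 [258 209]] [247 202]
handle top side 0.86 shift [12  4]
handle low side 0.854 shift [12  5]
handle top, top cam 0.814 shift [-6 12]
handle top pt now [ 0.451  -0.009   0.0949] 0.0012602393725313712 before [ 0.4845 -0.0264  0.0952]
low pt at z.034 [ 0.4499 -0.0082  0.034 ]
pan rect [25, 17, 33, 33, 777] ((40.53422927856445, 33.105133056640625), (29.27251625061035, 29.321962356567383), 8.53076457977295) [[0.375, 0.046, 0.006], [0.463, 0.032, 0.006], [0.448, -0.056, 0.006], [0.361, -0.042, 0.006]]
```

```bash
python3 -c "
from h import *
print(workorder.hand_in())"
```

```text
the job is handed in; nothing more can be done
None
```

I handed the job in: my last checks showed all six lumps in the cabinet, the flap shut with the hook, the scoop (knocked about 4 cm late in the run) upright and the pole lying flat on the mat, and the jar, bottle and tin unmoved; the hand-in returned no verdict.

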